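# Put the microscope kit away in its latched case

### The job

The microscope lesson is over: open the kit case by lifting its latch lever until the hook loop comes off the lid and falls clear, and swing the lid back past upright. Put whatever lies on the desk of the kit flat and lengthwise in its own compartment of the tray: the brush in the long one by the latch, the slide boxes in the long one by the hinge, the hand lens in the crosswise one next to these and the spatula in the crosswise one at the end of the case. Then shut the lid fully but leave the latch hanging undone for the teacher to check, and do not disturb the petri dish, the stain bottle or the microscope.

Things in the scene. Friction and masses are not known exactly. Their poses are not given: they have to be found in the camera images.
- case: Kit case, green box fixed to the desk, 150 mm deep (x), 322 wide (y); origin under its centre. -x face: front with the latch; lid hinge at the back (+x). Base 85 mm high, walls 5 mm; tray floor 60 mm above the desk, so outer walls stand 25 mm and dividers (4 mm thick) 14 mm over it. The clear lid, 25 mm high and hollow, brings it to 110 mm. Compartment points share its axes.
- front_long (a point): Long compartment by the latch, for the brush: centre of its floor. 180 mm along the case's y, 62 mm along x.
- back_long (a point): Long compartment by the hinge, for one or both slide boxes: centre of its floor. 180 mm along the case's y, 74 mm along x; two boxes fit end to end.
- inner_cross (a point): Crosswise compartment next to the long ones, for the hand lens: centre of its floor. 140 mm along the case's x, 62 mm along y.
- outer_cross (a point): Crosswise compartment at the -y end of the case, for the spatula: centre of its floor. 140 mm along the case's x, 62 mm along y.
- latch_lever (a joint): Latch lever angle: 0 shut, growing as its free end swings away from the case front and up, 2.5 at most. Tightest at about 0.35 (some 2 N at its end lifts it over), then slack; at about 1.6 the hook loop has risen over the keeper's lip and a light spring throws it forward off the lid. Let go, the lever falls back to 0 with the loop hanging over its front.
- lever_tip (a point): Grip point on the steel latch lever, 40 mm from its pivot (plate: 46 long, 22 wide along case y, 4 thick). The pivot runs along case y mid-front, 12 mm before the wall, 70 mm up. Shut, it hangs 35 degrees out from straight down: this point is 35 mm before the wall, 37 mm up. Pinched across its width it turns between the fingers. The lid is above and behind: come in tilted, from the front.
- hook_bar (a point): Middle of the cross bar of the steel wire hook loop (27 mm wide, 38 mm long, 4 mm wire) that is hinged on the lever and holds the lid's keeper.
- keeper (a point): The seat of the hook bar in the keeper, a steel hook 18 mm wide at the middle of the lid's front; it moves with the lid. Latched, hook_bar is within 3 mm of it; undone, the bar hangs more than 50 mm from it.
- lid (a joint): Angle of the lid: 0 shut, growing as its front rises, 1.57 upright, 2.0 fully back. The stiff hinge keeps it wherever it is left; about 3 N at a tab moves it.
- tab_left (a point): Middle of the green lifting tab near the lid's left (+y) end, 16 mm before the lid's front face and 98 mm above the desk when shut; it moves with the lid. The tab sticks out 30 mm, is 24 mm wide along the case's y and 8 mm thick. Pinched across its 24 mm from above, it turns between the fingers as the lid swings, but drags: follow its tilt partly, or take it afresh half-way.
- tab_right (a point): The same on the right (-y) end, 180 mm from the other.
- lid_hinge (a point): Middle of the lid's hinge line, which runs along the case's y, 85 mm above the desk at the back of the case.
- brush_mid (a point): Soft brush with a wooden handle, 150 mm long along its own x (bristles at +x), lying flat; this point is the middle of its length, 8 mm above its underside. The handle, from -75 to +25 mm, is 16 mm wide and 16 mm high; the bristle head is 30 mm wide. May be absent.
- spatula_mid (a point): Small spatula with a blue handle and a steel blade, 118 mm long along its own x (blade at +x), lying flat; this point is the middle of its length, 8 mm above its underside. The handle, from -59 to +15 mm, is 16 mm wide and 16 mm high; the blade is 24 mm wide. May be absent.
- lens_mid (a point): Hand lens: pink round rim 44 mm across and 11 mm thick at +x, black handle, 112 mm long along its own x, lying flat; this point is the middle of its length, 8 mm above its underside. The handle, from -56 to +12 mm, is 16 mm wide and 16 mm high. May be absent.
- slides_a_mid (a point): Wooden microscope slide box, closed, 82 mm long (its own x), 30 mm wide, 22 mm high, lying flat; this point is its centre. May be absent.
- slides_b_mid (a point): A second slide box, the same. May be absent.
- petri: Bystander: petri dish, 94 mm across, 16 mm high; origin under its centre.
- stain: Bystander: small amber stain bottle, 40 mm across, 75 mm high; origin under its centre.
- microscope: Bystander: cream school microscope, 308 mm high, foot about 170 by 122 mm; origin under its middle.

How it is judged (in metres and radians):
On the way, in this order (a step that is already met when the one before it is completed fails the run):
1. the latch lever is lifted past centre and the hook loop hangs clear of the keeper, the lid still down (distance between hook_bar and keeper above 0.03 m and value of joint lid below 0.15 rad), for 0.2 s.
2. the lid is swung back past upright (value of joint lid above 1.62 rad), for 0.2 s.
3. every thing present lies flat in its compartment while the lid is open (x of brush_mid in the frame of front_long between -0.028 and 0.028 m and y of brush_mid in the frame of front_long between -0.024 and 0.024 m and z of brush_mid in the frame of front_long between 0 and 0.012 m and angle between the x axis of brush_mid and the y axis of front_long, either way round below 0.3 rad and angle between brush_mid's own x axis and vertical between 1.45 and 1.69 rad and x of slides_a_mid in the frame of back_long between -0.026 and 0.026 m and y of slides_a_mid in the frame of back_long between -0.056 and 0.056 m and z of slides_a_mid in the frame of back_long between 0 and 0.015 m and angle between the x axis of each of slides_a_mid, slides_b_mid and the y axis of back_long, either way round below 0.3 rad and angle between slides_a_mid's own x axis and vertical between 1.45 and 1.69 rad and x of slides_b_mid in the frame of back_long between -0.026 and 0.026 m and y of slides_b_mid in the frame of back_long between -0.056 and 0.056 m and z of slides_b_mid in the frame of back_long between 0 and 0.015 m and angle between slides_b_mid's own x axis and vertical between 1.45 and 1.69 rad and x of lens_mid in the frame of inner_cross between -0.02 and 0.02 m and y of lens_mid in the frame of inner_cross between -0.024 and 0.024 m and z of lens_mid in the frame of inner_cross between 0 and 0.012 m and angle between the x axis of lens_mid and the x axis of inner_cross, either way round below 0.3 rad and angle between lens_mid's own x axis and vertical between 1.45 and 1.69 rad and x of spatula_mid in the frame of outer_cross between -0.02 and 0.02 m and y of spatula_mid in the frame of outer_cross between -0.028 and 0.028 m and z of spatula_mid in the frame of outer_cross between 0 and 0.012 m and angle between the x axis of spatula_mid and the x axis of outer_cross, either way round below 0.3 rad and angle between spatula_mid's own x axis and vertical between 1.45 and 1.69 rad and value of joint lid above 1.2 rad), for 0.2 s.
At the end, for the whole second after the job is handed in: Every thing present lies flat (within about 6 degrees) on the floor of its own compartment, along it within 17 degrees, the lid is shut (within 0.04 rad) and the hook loop hangs free, more than 30 mm from the keeper (x of brush_mid in the frame of front_long between -0.028 and 0.028 m and y of brush_mid in the frame of front_long between -0.024 and 0.024 m and z of brush_mid in the frame of front_long between 0 and 0.012 m and angle between the x axis of brush_mid and the y axis of front_long, either way round below 0.3 rad and angle between brush_mid's own x axis and vertical between 1.45 and 1.69 rad and x of slides_a_mid in the frame of back_long between -0.026 and 0.026 m and y of slides_a_mid in the frame of back_long between -0.056 and 0.056 m and z of slides_a_mid in the frame of back_long between 0 and 0.015 m and angle between the x axis of each of slides_a_mid, slides_b_mid and the y axis of back_long, either way round below 0.3 rad and angle between slides_a_mid's own x axis and vertical between 1.45 and 1.69 rad and x of slides_b_mid in the frame of back_long between -0.026 and 0.026 m and y of slides_b_mid in the frame of back_long between -0.056 and 0.056 m and z of slides_b_mid in the frame of back_long between 0 and 0.015 m and angle between slides_b_mid's own x axis and vertical between 1.45 and 1.69 rad and x of lens_mid in the frame of inner_cross between -0.02 and 0.02 m and y of lens_mid in the frame of inner_cross between -0.024 and 0.024 m and z of lens_mid in the frame of inner_cross between 0 and 0.012 m and angle between the x axis of lens_mid and the x axis of inner_cross, either way round below 0.3 rad and angle between lens_mid's own x axis and vertical between 1.45 and 1.69 rad and x of spatula_mid in the frame of outer_cross between -0.02 and 0.02 m and y of spatula_mid in the frame of outer_cross between -0.028 and 0.028 m and z of spatula_mid in the frame of outer_cross between 0 and 0.012 m and angle between the x axis of spatula_mid and the x axis of outer_cross, either way round below 0.3 rad and angle between spatula_mid's own x axis and vertical between 1.45 and 1.69 rad and value of joint lid below 0.04 rad and distance between hook_bar and keeper above 0.03 m); the robot touches nothing.
It fails at once if the petri dish is moved by more than 30 mm (distance of petri from where it was at the start of the episode above 0.03 m).
It fails at once if the stain bottle is moved by more than 30 mm (distance of stain from where it was at the start of the episode above 0.03 m).
It fails at once if the microscope is moved by more than 30 mm (distance of microscope from where it was at the start of the episode above 0.03 m).
Of brush, spatula, lens, slides_a, slides_b only 3 to 5 are there at a start; the rules pass over those that are not, and their reading is None.
At some moment in a run one of brush, spatula, lens, slides_a, slides_b may be knocked a few centimetres aside while the robot is not near it.
Once in a run the grip may slacken for a moment while it holds something.
It also fails if it takes over 210 s, if anything falls off the work surface, if the arm or the gripper's body presses on something with over 40 N, if the wrist force passes 120 N, or if a joint passes its speed limit or range.

### The arm

A 6-joint arm with a two-finger parallel gripper is mounted at the origin on the work surface. World frame = base frame: x ahead of the robot, y to its left, z up, the work surface at z = 0. Lengths are in m, angles in degrees, forces in N, time in s.
With the tool pointing down it reaches from about 0.275 to 0.875 m from the base axis. Payload 12.5 kg.
Tool frame: the origin (TCP) lies midway between the tips of the shut fingers; the grasp point (between the pads) lies 19 mm behind it; x points along the fingers, z is the direction in which the jaws open and shut, and the axes are right-handed (so a half turn about x gives the same grasp; the last joint's range is limited). The gripper opens to 85 mm and grips with 20 to 120 N. Pads are 22 mm wide; open, the fingers measure 114 mm over their backs; the gripper's body (76 mm by 85 mm) begins 54 mm behind the grasp point. The pads swing forward as they close: fully open they stand 13 mm farther back than shut.
Start: joints at [59.84, 20.094, 94.641, -0, 65.266, -4.847], TCP at [0.235, 0.497, 0.21] pointing down, gripper open.
Joint ranges: [-157.81, 157.81], [-45, 120.19], [0.68, 151.7], [-89.99, 269.99], [4.06, 180], [-164.3, 164.3]. Speed limits (degrees/s): [127.2, 127.2, 159.86, 180, 180, 180].

### API

Orientations are given as a 3x3 rotation matrix whose columns are the frame's x, y, z axes.
In Python, from station import env, cams gives the robot as it stands.
- The arm moves only by the tool drive_tool, never from a script. Its argument "steps" is text: rows parted by semicolons, each of 5 numbers parted by spaces: the closure, from 0 (fully open) to 1 (shut), then the shift along the tool's x, y, z in m, then the turn about the tool's x in degrees. In form: hand dx dy dz twist; .... A call has 1 to 8 rows; each row shifts and turns the commanded pose from where the row before left it, along the tool's axes as they then stand; what a row does not reach is not made up. A row lasts 1/10 s, in which the tool goes at most 50 mm and 8.59 degrees, less where a joint would pass 70% of its speed; a pose out of reach is approached as far as the arm can. A call with a gripper value outside its range is refused whole. The fingers move at their own pace and stop on an object; "force" is the grip in N (left out, the last holds). Time passes only in rows, so rows that do not move let the fingers close. It gives the time, the measured TCP pose, the force and the opening at its end, in the units of the state.
- env.get_state(): the state, without advancing time (a new reading comes with each control period).
- cams.get_image(name): name is "scene" or "top" or "wrist"; returns a dict with "frame" (384x512x3 uint8, red, green, blue), "range_z" (384x512 float32, m along the optical axis (not along the pixel's ray), 0 where there is no reading), "K" (3x3 intrinsics, pixels), "extrinsics" (4x4, takes a point from world to camera coordinates); the wrist camera has in their place "tool_from_camera" (4x4, takes a point from camera to tool coordinates, whose origin is the TCP and whose axes are the tool frame's). Camera axes: x right, y down, z forward; pixel columns grow to the right and rows downward; lengths in m; the calibration is good to about 2 mm. A picture is of the moment at which its call begins: read the wrist's pose just before it.
- env.sign_off(): hands the job in, once; it reports no verdict.
The state is a dict: "time_s": time; "joint_positions": joint angles; "joint_velocities": joint speeds; "effort": joint torques, N m; "tool_pos": TCP position; "orientation": TCP orientation; "ft_force": force on the tool from outside, world axes, zero at the start; "torque": the same for the moment, N m; "width": finger opening in m.
Only numpy, scipy, OpenCV 4.12 (cv2) and the standard library are available. Lean on these libraries where they do the work, as an engineer would, in place of code of your own. Each camera call takes 0.05 s, during which the arm holds its last target. There are 200 camera calls.

## Working session

There is one attempt and no reset: what is moved stays moved. The work goes in short steps, Python scripts to look and compute and a tool call to move; the robot and the scene stay as the last step left them, time stands still between calls to the robot, and variables do not carry over. Pictures are saved under pics/ and viewed, about 12 in all and at most 16, crops included, and the job is handed in when it is done.

Besides the shell and the picture viewer there is one more tool, called after "Emit:" in YAML: its name, and indented under it one key for each argument. drive_tool: Moves the arm, as the interface text tells. Its arguments: {"type":"object","properties":{"steps":{"type":"string"},"force":{"type":"number"}},"required":["steps"]}

```bash
ls; mkdir -p pics
python3 - <<'E'
from station import env, cams
import cv2, numpy as np
s=env.get_state(); print(s)
for n in ("scene","top"):
    d=cams.get_image(n); cv2.imwrite(f"pics/{n}0.png",cv2.resize(d["frame"][:,:,::-1],(800,600),interpolation=cv2.INTER_CUBIC))
    np.savez(f"{n}0.npz",**d); print(n,d["K"],d["extrinsics"])
E
```

```text
pics
{'time_s': 0.0, 'joint_positions': array([ 5.98398209e+01,  2.01241577e+01,  9.46781461e+01,  5.52548281e-04,
        6.52660714e+01, -4.84601287e+00]), 'joint_velocities': array([-0.05007944,  0.00445223, -0.006681  , -0.05160831,  0.05556249,
       -0.00540464]), 'effort': array([-7.53720269e-04, -5.06106877e+01, -2.91400480e+01, -7.61821684e-05,
        4.56350186e-03,  4.85091186e-05]), 'tool_pos': array([0.23494814, 0.49688464, 0.20925222]), 'orientation': array([[-6.07146396e-04, -9.03975098e-01,  4.27584674e-01],
       [-1.02741783e-03,  4.27585091e-01,  9.03974521e-01],
       [-9.99999288e-01,  1.09536754e-04, -1.18836688e-03]]), 'ft_force': array([-0.44351905, -0.03456507, -0.3339351 ]), 'torque': array([-0.00380178, -0.00725676,  0.01255821]), 'width': 0.08533555089097353}
scene [[376.51326605   0.         257.86572017]
 [  0.         376.51326605 193.86095806]
 [  0.           0.           1.        ]] [[ 0.4075421   0.91298697  0.01908466 -0.21526644]
 [ 0.50845417 -0.20950651 -0.83521337 -0.2019551 ]
 [-0.75854057  0.35008828 -0.54959476  1.61737191]
 [ 0.          0.          0.          1.        ]]
top [[347.56584536   0.         252.89110888]
 [  0.         347.56584536 188.51879671]
 [  0.           0.           1.        ]] [[ 0.01572273 -0.99987555 -0.00129729  0.0011146 ]
 [-0.98530419 -0.01527288 -0.17012461  0.56427702]
 [ 0.17008363  0.00395305 -0.9854217   0.94024782]
 [ 0.          0.          0.          1.        ]]
```

View pics/scene0.png

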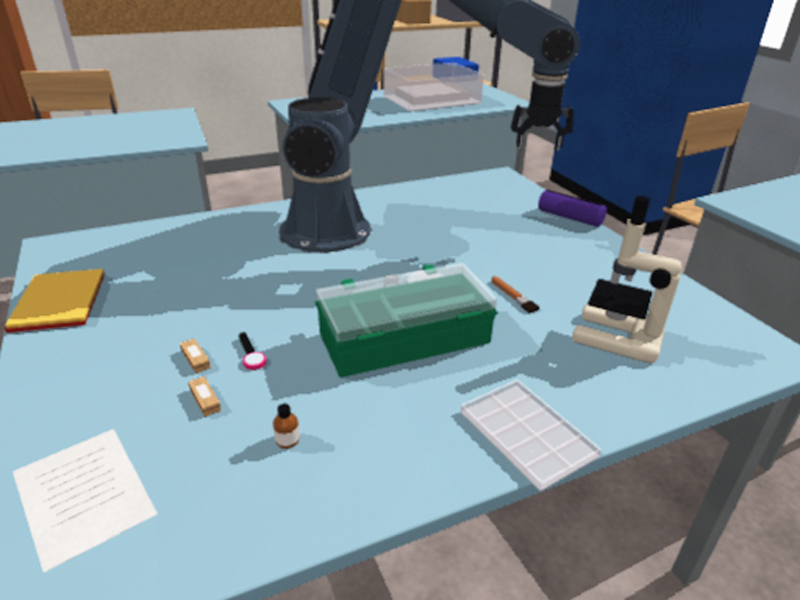

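View pics/top0.png

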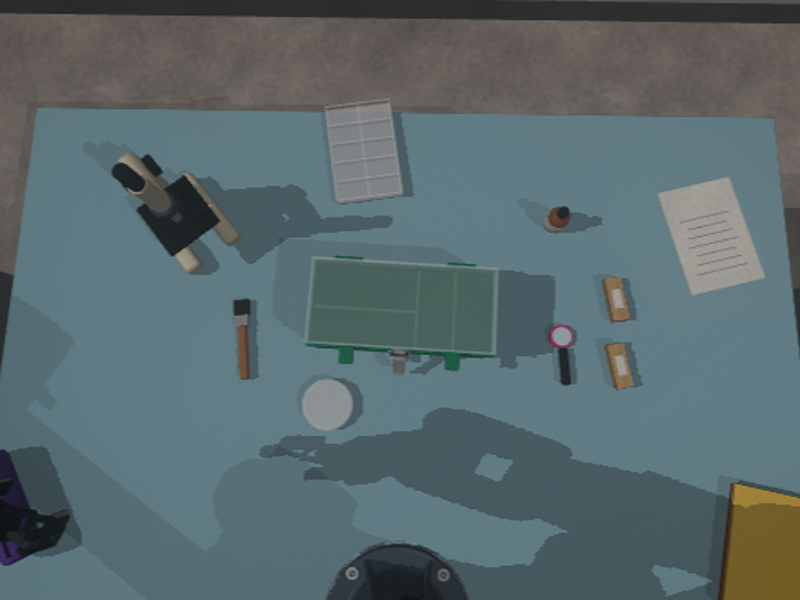

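The top view shows the case centred at about (402,306) with its latch at (399,362) and tabs at (346,354) and (452,361). The brush is at (243,338), the lens at (563,358) and two slide boxes at (616,299) and (620,366); there is no spatula. The petri dish stands at (328,404), close in front of the case, and the stain bottle is at (558,216).

```bash
cat > h.py <<'E'
import numpy as np, cv2
def cloud(d, E=None):
    "world xyz per pixel (384x512x3)"
    K=d["K"]; z=d["range_z"].astype(float); v,u=np.mgrid[:z.shape[0],:z.shape[1]]
    P=np.stack([(u-K[0,2])/K[0,0]*z,(v-K[1,2])/K[1,1]*z,z],-1)
    M=np.linalg.inv(d["extrinsics"]) if E is None else E
    W=P@M[:3,:3].T+M[:3,3]; W[z==0]=np.nan; return W
def proj(d,p):
    c=d["extrinsics"]@np.append(p,1); q=d["K"]@c[:3]; return q[:2]/q[2]
def rect(W,m):
    p=W[m]; p=p[~np.isnan(p[:,0])]
    (c,wh,a)=cv2.minAreaRect((p[:,:2]*1000).astype(np.float32))
    return np.round(c,1),np.round(wh,1),round(a,1),"zmax %.1f med %.1f"%(np.percentile(p[:,2],98)*1000,np.median(p[:,2])*1000),len(p)
E
python3 - <<'E'
from h import *
f=800/512
W={n:cloud(dict(np.load(n+"0.npz"))) for n in("top","scene")}; D={n:dict(np.load(n+"0.npz")) for n in W}
def tri(a,b):
    A=[];
    for n,p in (("top",a),("scene",b)):
        P=D[n]["K"]@D[n]["extrinsics"][:3]; u,v=((p[0]+.5)/f-.5,(p[1]+.5)/f-.5); A+=[u*P[2]-P[0],v*P[2]-P[1]]
    x=np.linalg.svd(np.array(A))[2][-1]; return np.round(x[:3]/x[3]*1000,1)
for k,a,b in (("slide1 ",(616,299),(204,394)),("slide2",(620,366),(194,353)),("lensrim",(561,336),(255,360)),("lensend",(565,384),(244,335)),("brushend",(245,378),(493,279)),("bristleend",(241,299),(535,310)),("lidFL",(306,346),(464,267)),("lidBL",(313,258),(494,304)),("lidBR",(498,268),(336,338))):print(k,tri(a,b))
boxes={"brush":(228,290,258,388),"lens":(545,320,580,392),"sl1":(598,270,635,328),"sl2":(604,336,640,396),"petri":(295,370,362,440),"stain":(540,200,576,236),"micro":(105,145,245,280),"lid":(296,250,508,346),"tabL":(336,350,356,366),"tabR":(443,357,462,372),"lev":(386,346,412,378)}
for k,(x0,y0,x1,y1) in boxes.items():
    w=W["top"]; lo=0.004 if k not in("lid","tabL","tabR","lev") else (0.1 if k=="lid" else .03 if k=="lev" else .08)
    m=np.zeros(w.shape[:2],bool); m[int(y0/f):int(y1/f),int(x0/f):int(x1/f)]=1; m&=(w[...,2]>lo)
    print(k,*rect(w,m))
print("desk z", np.nanmedian(W["top"][200:250,330:350,2]), np.nanmedian(W["scene"][260:280,100:140,2]))
E
```

```text
slide1  [ 568.8 -403.8   14.4]
slide2 [ 443.7 -404.1   15.3]
lensrim [ 498.4 -300.1    6.4]
lensend [ 409.8 -303.6    6.7]
brushend [411.1 286.4   5.6]
bristleend [559.4 303.8   4.5]
lidFL [467.2 164.9  94.2]
lidBL [618.7 153.7  94.7]
lidBR [ 606.5 -168.2   95.6]
brush [479.  295.8] [161.3  34.6] 3.1 zmax 17.7 med 11.9 374
lens [ 463.9 -295.7] [ 42.1 110.4] 85.3 zmax 17.1 med 11.1 322
sl1 [ 568.5 -402.9] [81.9 32.4] 9.2 zmax 24.2 med 20.3 344
sl2 [ 445.  -402.3] [82.8 31.9] 10.3 zmax 24.1 med 20.4 350
petri [369.  139.6] [107.5  92.2] 72.0 zmax 18.2 med 14.7 866
stain [ 716.1 -289.8] [40.4 31.9] 34.5 zmax 75.7 med 47.8 211
micro [737.1 477.9] [307.  187.7] 39.4 zmax 306.4 med 99.1 2739
lid [538.5  -1.2] [323.5 150.2] 87.7 zmax 111.9 med 108.6 6430
tabL [448.   93.6] [21.2 23.7] 0.8 zmax 104.6 med 100.6 82
tabR [440.5 -86.2] [21.3 24.1] 0.4 zmax 103.0 med 99.9 87
lev [445.    3.6] [45.  40.6] 0.9 zmax 110.8 med 81.5 204
desk z -0.0013358791408810688 0.00012940875740363733
```

```bash
cat >> h.py <<'E'
C0=np.array([538.5,-1.2]); YAW=-2.35
def cw(x,y): # case (mm) -> world (mm)
    a=np.radians(YAW); return C0+np.array([[np.cos(a),-np.sin(a)],[np.sin(a),np.cos(a)]])@[x,y]
def wc(p):
    a=np.radians(YAW); return np.array([[np.cos(a),np.sin(a)],[-np.sin(a),np.cos(a)]])@(np.asarray(p)[:2]-C0)
def go(s,p,ang=None):
    "delta in tool axes (mm) to world p(mm); twist to bring jaw axis to world angle ang"
    R=s["orientation"]; d=R.T@(np.array(p)-1000*s["tool_pos"])
    t=None
    if ang is not None:
        t=np.degrees(np.arctan2(R[1,2],R[0,2]))-ang; t=(t+90)%180-90
    print("delta",np.round(d,1),"twist",None if t is None else round(t,1))
E
python3 - <<'E'
from h import *
from station import env,cams
d=cams.get_image("wrist"); print(np.round(d["tool_from_camera"],3),d["K"])
s=env.get_state(); print(cw(-117,0),cw(-110,0)); go(s,[*cw(-130,0),160],90+YAW)
# object front of case heights near the latch from top and scene
for n in("top",):
    D=dict(np.load(n+"0.npz")); W=cloud(D); P=W.reshape(-1,3)*1000; c=np.array([wc(p) for p in P]); m=(abs(c[:,1])<8)&(c[:,0]>-125)&(c[:,0]<-70)&(P[:,2]>15)
    for r in np.c_[c,P[:,2]][m][::3]: print(np.round(r,0),end=" ")
E
```

```text
[[-0.    -0.268  0.963 -0.163]
 [-0.    -0.963 -0.268  0.068]
 [ 1.    -0.     0.    -0.001]
 [ 0.     0.     0.     1.   ]] [[300.67798906   0.         253.0905303 ]
 [  0.         300.67798906 195.53012732]
 [  0.           0.           1.        ]]
[421.59839781   3.59743743] [428.59251076   3.31041126]
delta [  49.7 -367.7 -371.2] twist -23.0
[-72.   6. 109.] [-71.  -2. 107.] [-74.   6. 111.] [-74.  -2. 109.] [-77.   6. 107.] [-76.  -2. 108.] [-78.   6.  91.] [-78.  -2.  94.] [-81.   6.  90.] [-81.  -2.  97.] [-84.   6.  98.] [-83.  -2.  96.] [-87.   5.  97.] [-86.  -2.  98.] [-89.   8.  93.] [-89.   0.  94.] [-88.  -8.  92.] [-92.   3.  97.] [-91.  -5.  96.] [-94.  -0.  96.] [-95.   8.  59.] [-95.  -0.  66.] [-98.   8.  56.] [-98.  -1.  59.] [-101.    7.   54.] [-100.   -1.   54.] [-103.    7.   51.] [-103.   -1.   50.] [-106.    7.   48.] [-105.   -1.   45.] [-108.    7.   42.] [-108.   -1.   43.] [-111.    7.   38.] [-111.   -1.   39.] [-114.    7.   35.] [-113.   -2.   36.] [-116.    7.   33.] [-116.   -2.   32.]
```

Emit:
drive_tool:
  steps: "0 0.004 -0.034 -0.034 0;0 0.004 -0.034 -0.034 0;0 0.004 -0.034 -0.034 0;0 0.004 -0.034 -0.034 0;0 0.004 -0.034 -0.034 0;0 0.004 -0.034 -0.034 0;0 0.004 -0.034 -0.034 0;0 0.004 -0.034 -0.034 0"
  force: 40

```text
time_s: 0.95
tool_pos: [0.3649, 0.1332, 0.1777]
orientation: [[0.0, -0.904, 0.427], [0.0, 0.427, 0.904], [-1.0, -0.0, 0.0]]
ft_force: [0.8, 0.9, 0.1]
width: 0.085
```

Emit:
drive_tool:
  steps: "0 0 -0.032 -0.033 0;0 0 -0.032 -0.033 0;0 0 -0.032 -0.033 0;0 0 0 0 -7.7;0 0 0 0 -7.7;0 0 0 0 -7.6;0 0 0 0 0"

```text
time_s: 1.65
tool_pos: [0.4091, 0.0043, 0.1777]
orientation: [[-0.0, -0.999, 0.039], [-0.0, 0.039, 0.999], [-1.0, 0.0, -0.0]]
ft_force: [0.5, 0.0, 0.8]
width: 0.0855
```

```bash
cat > pic.py <<'E'
import sys
from h import *
from station import env,cams
n,out=sys.argv[1:3]; s=env.get_state(); d=cams.get_image(n); im=d["frame"][:,:,::-1]
if len(sys.argv)>3:
    x0,y0,x1,y1=map(int,sys.argv[3:7]); im=im[y0:y1,x0:x1]
k=min(800/im.shape[1],600/im.shape[0]); cv2.imwrite(f"pics/{out}.png",cv2.resize(im,None,fx=k,fy=k,interpolation=cv2.INTER_CUBIC))
np.savez(out+".npz",pos=s["tool_pos"],R=s["orientation"],**d); print(s["tool_pos"],wc(1000*s["tool_pos"]),k)
E
python3 pic.py wrist w1; python3 -c "
from h import *
from station import env
go(env.get_state(),[*cw(-118,0),60],90+YAW)"
```

```text
[0.4090795  0.00434312 0.17768745] [-129.53894273    0.23173063] 1.5625
delta [117.7 -11.6  -0.3] twist -0.1
```

View pics/w1.png

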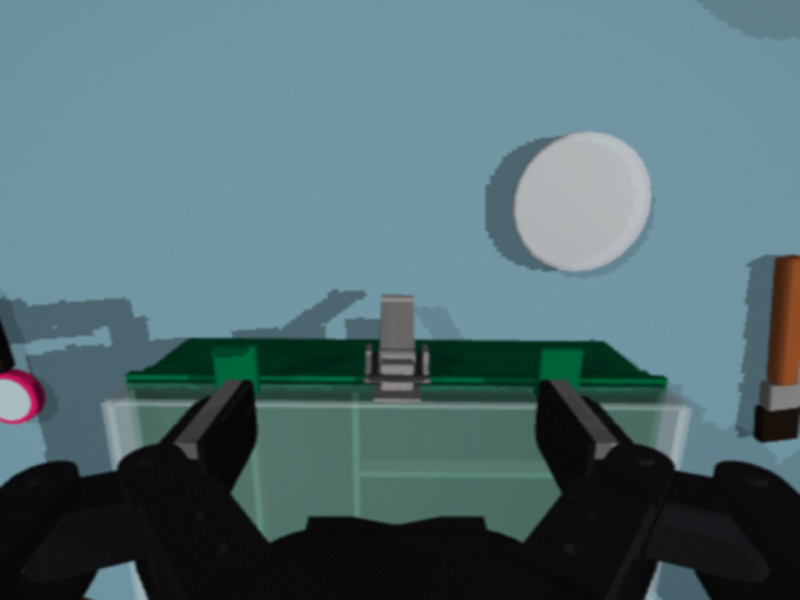

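The wrist view shows the lever at (397,300–375), centred between the open fingers, with the loop brackets at (368,362) and (427,362).

Emit:
drive_tool:
  steps: "0 0.04 0 0 0;0 0.04 0 0 0;0 0.035 0 0 0;0 0.02 0 0 0;0 0.015 0 0 0;0 0 -0.006 0 0;0 0 -0.006 0 0;0 0 0 0 0"

```text
time_s: 2.5
tool_pos: [0.4229, 0.0039, 0.0288]
orientation: [[0.003, -0.999, 0.041], [-0.0, 0.041, 0.999], [-1.0, -0.003, -0.0]]
ft_force: [0.2, -0.8, 0.4]
width: 0.0855
```

Emit:
drive_tool:
  steps: "1 0 0 0 0;1 0 0 0 0;1 0 0 0 0;1 0 0 0 0;1 0 0 0 0;1 0 0 0 0;1 0 0 0 0;1 0 0 0 0"
  force: 40

```text
time_s: 3.3
tool_pos: [0.4211, 0.004, 0.0278]
orientation: [[-0.0, -0.999, 0.04], [-0.0, 0.04, 0.999], [-1.0, 0.0, -0.0]]
ft_force: [0.4, 0.1, 0.4]
width: -0.0003
```

```bash
python3 pic.py wrist w2
python3 - <<'E'
from h import *
W1=np.load("w1.npz"); 
T=np.eye(4);T[:3,:3]=W1["R"];T[:3,3]=W1["pos"]
W=cloud(W1,T@W1["tool_from_camera"]); 
for u,v in((254,193),(254,200),(254,210),(254,220)): print(np.round(wc(1000*W[v,u]),1),1000*W[v,u,2])
E
```

```text
[0.42114864 0.00399109 0.02777861] [-117.46551803    0.37488037] 1.5625
[-115.5    0. ] 34.91249983434563
[-110.3    0. ] 43.15375455859283
[-103.4    0. ] 55.16452153963769
[-95.9   0. ] 63.7962370744149
```

View pics/w2.png

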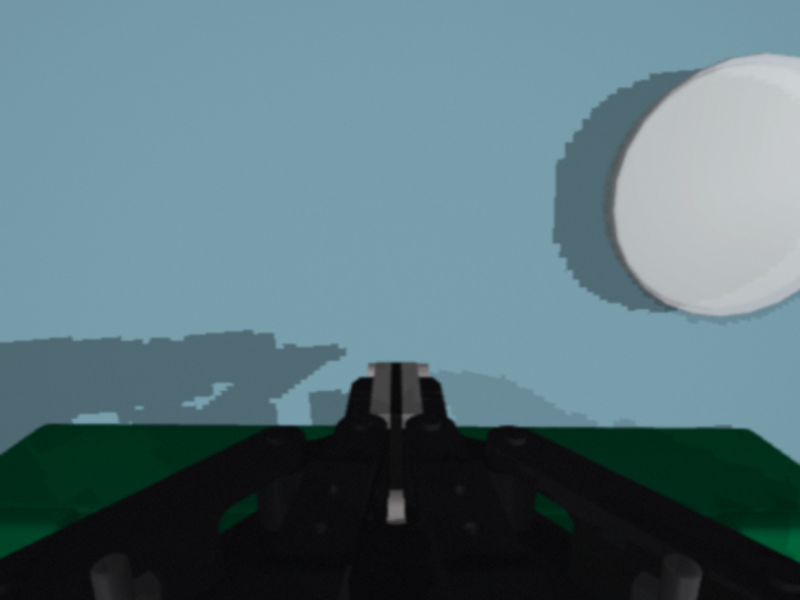

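Run:
```python
from h import *
W=np.load("w2.npz"); M=np.linalg.inv(W["tool_from_camera"])
def pr(t): c=M@np.append(t,1); q=W["K"]@c[:3]; return np.round(q[:2]/q[2]*1.5625)
T=np.eye(4);T[:3,:3]=W["R"];T[:3,3]=W["pos"]
for t in([0,0,0],[0,.011,0],[-.019,0,0],[-.019,.011,0],[-.038,.011,0]): print(t,pr(t))
for p in([-115.5,11,33],[-115.5,-11,33],[-103,11,54]):
    w=np.array([*cw(p[0],p[1]),p[2]])/1000; print(p,pr(W["R"].T@(w-W["pos"])))
w=cloud(W,T@W["tool_from_camera"])
for u,v in((395,368),(372,368),(424,368),(380,395),(360,395),(435,395),(395,390),(395,440),(395,505),(395,420)):
    q=1000*w[int(v/1.5625),int(u/1.5625)]; print(u,v,np.round(wc(q)),q[2].round())
```

```text
[0, 0, 0] [399. 365.]
[0, 0.011, 0] [399. 337.]
[-0.019, 0, 0] [399. 387.]
[-0.019, 0.011, 0] [399. 356.]
[-0.038, 0.011, 0] [400. 380.]
[-115.5, 11, 33] [428. 375.]
[-115.5, -11, 33] [368. 375.]
[-103, 11, 54] [432. 437.]
395 368 [-128.   -1.] 56.0
372 368 [-119.   -9.] 34.0
424 368 [-119.    9.] 34.0
380 395 [-129.   -5.] 76.0
360 395 [-125.  -11.] 67.0
435 395 [-125.   10.] 67.0
395 390 [-129.   -1.] 72.0
395 440 [-122.   -1.] 87.0
395 505 [-92.  -1.] 73.0
395 420 [-128.   -1.] 87.0
```

Run:
```python
from h import *
for n,box in(("w1",(150,370,262,480)),("w1",(530,370,650,480)),("w2",(345,355,447,470))):
    W=np.load(n+".npz"); w=cloud(W,W["tool_from_camera"])*1000
    x0,y0,x1,y1=[int(b/1.5625) for b in box]; q=w[y0:y1,x0:x1]
    for r in q[::5]:
        m=r[:,0]<(-5); m&=r[:,0]>-75; 
        if n=="w1": m&=np.abs(r[:,2])<70
        if m.any(): p=r[m][np.argsort(r[m][:,0])[::-1]][[0,m.sum()//3,m.sum()//2,-1]]; print(n,*[list(map(int,x)) for x in p])
```

```text
w1 [-34, 7, -43] [-41, 11, -49] [-41, 11, -44] [-43, 12, -47]
w1 [-34, 5, -43] [-44, 10, -43] [-46, 11, -49] [-47, 11, -46]
w1 [-34, 3, -43] [-43, 7, -55] [-50, 10, -43] [-51, 11, -49]
w1 [-35, 0, -43] [-47, 7, -55] [-49, 8, -43] [-56, 11, -49]
w1 [-33, -2, -43] [-51, 7, -54] [-53, 8, -43] [-60, 11, -49]
w1 [-34, -4, -43] [-55, 6, -57] [-56, 7, -43] [-64, 12, -45]
w1 [-36, -6, -43] [-59, 6, -56] [-60, 7, -55] [-67, 12, -46]
w1 [-36, -9, -43] [-58, 4, -44] [-63, 7, -54] [-71, 12, -46]
w1 [-39, -9, -43] [-59, 2, -43] [-67, 8, -44] [-74, 12, -49]
w1 [-43, -10, -43] [-57, 0, -43] [-64, 3, -43] [-72, 8, -44]
w1 [-47, -9, -43] [-58, -2, -43] [-64, 1, -43] [-73, 7, -44]
w1 [-49, -10, -43] [-59, -3, -43] [-64, 0, -43] [-72, 4, -45]
w1 [-54, -10, -43] [-59, -6, -43] [-59, -6, -43] [-63, -3, -44]
w1 [-34, 8, 41] [-41, 11, 46] [-41, 11, 46] [-42, 11, 46]
w1 [-34, 5, 41] [-45, 11, 41] [-46, 11, 45] [-47, 11, 42]
w1 [-34, 3, 41] [-43, 7, 53] [-49, 10, 41] [-52, 11, 46]
w1 [-35, 0, 41] [-48, 7, 53] [-50, 8, 41] [-56, 11, 45]
w1 [-34, -2, 41] [-52, 7, 54] [-53, 7, 41] [-60, 11, 45]
w1 [-34, -4, 41]
[... 528 characters left out ...]
[-31, 11, 2] [-32, 11, -2]
w2 [-27, 7, 9] [-29, 7, -10] [-37, 11, -7] [-38, 11, -1]
w2 [-33, 6, -11] [-34, 7, 11] [-41, 10, 1] [-43, 12, -2]
w2 [-38, 6, 11] [-39, 7, 9] [-46, 11, 2] [-48, 11, -3]
w2 [-42, 6, 9] [-44, 7, 6] [-50, 10, -6] [-53, 12, -5]
w2 [-47, 6, 11] [-49, 7, -13] [-55, 11, -5] [-57, 11, -5]
w2 [-57, 9, -1] [-62, 12, 3] [-62, 12, -12] [-65, 14, -9]
w2 [-57, 7, -1] [-65, 12, 4] [-66, 12, 2] [-69, 14, -10]
w2 [-57, 5, -1] [-68, 12, 8] [-69, 12, -5] [-70, 13, -3]
w2 [-57, 3, 0] [-71, 12, -8] [-72, 12, -4] [-73, 13, 3]
w2 [-57, 1, -1] [-67, 7, -3] [-74, 11, 5] [-74, 12, -3]
w2 [-57, -1, -1] [-58, 0, 0] [-65, 4, -2] [-72, 8, -3]
w2 [-57, -3, 0] [-58, -2, 0] [-66, 2, 0] [-74, 8, 1]
```

```bash
python3 - <<'E'
from h import *
for n in("w1","w2"):
    W=np.load(n+".npz"); T=np.eye(4);T[:3,:3]=W["R"];T[:3,3]=W["pos"]; w=cloud(W,T@W["tool_from_camera"])*1000
    print(n,"desk",w[40:60,100:200,2].mean(), "petri",w[120:135,365:385].reshape(-1,3).mean(0) if n=="w1" else w[100:130,450:480].reshape(-1,3).mean(0))
W=np.load("w2.npz"); w=cloud(W,W["tool_from_camera"])*1000
# farther body parts
for v in range(270,384,12): print(v,[list(map(int,w[v,u])) for u in (60,130,200,252,300,380)])
# side look from the scene camera at gripper now
E
python3 pic.py scene s2 190 120 330 225
```

```text
w1 desk nan petri [nan nan nan]
w2 desk nan petri [nan nan nan]
270 [[28, -39, -138], [27, -39, -88], [28, -39, -38], [-58, 8, -1], [28, -39, 32], [28, -40, 89]]
282 [[10, -38, -127], [10, -38, -81], [-64, 7, -20], [-57, 3, -1], [-63, 7, 16], [13, -40, 83]]
294 [[-3, -38, -118], [-79, 12, -40], [-86, 16, -16], [-58, -1, -1], [-85, 16, 12], [0, -40, 77]]
306 [[-13, -39, -112], [-85, 12, -37], [-92, 17, -15], [-56, -8, -1], [-92, 17, 11], [-85, 12, 36]]
318 [[-24, -39, -105], [-91, 12, -35], [-97, 17, -14], [-44, -23, -1], [-98, 18, 10], [-89, 11, 35]]
330 [[-95, 12, -52], [-92, 9, -35], [-101, 17, -14], [-46, -28, -1], [-101, 17, 10], [-92, 10, 34]]
342 [[-101, 13, -49], [-92, 5, -36], [-105, 17, -13], [-99, 12, -1], [-104, 16, 9], [-92, 5, 34]]
354 [[-103, 11, -48], [-93, 2, -36], [-109, 17, -12], [-103, 11, -1], [-109, 17, 8], [-93, 2, 34]]
366 [[-107, 12, -45], [-92, -2, -36], [-115, 20, -11], [-106, 11, -1], [-114, 19, 8], [-94, 0, 34]]
378 [[-106, 7, -47], [-108, 9, -29], [-118, 20, -11], [-110, 12, -1], [-117, 19, 7], [-94, -5, 35]]
[0.42115765 0.00397827 0.02779363] [-117.45599433    0.36244226] 5.714285714285714
```

View pics/s2.png

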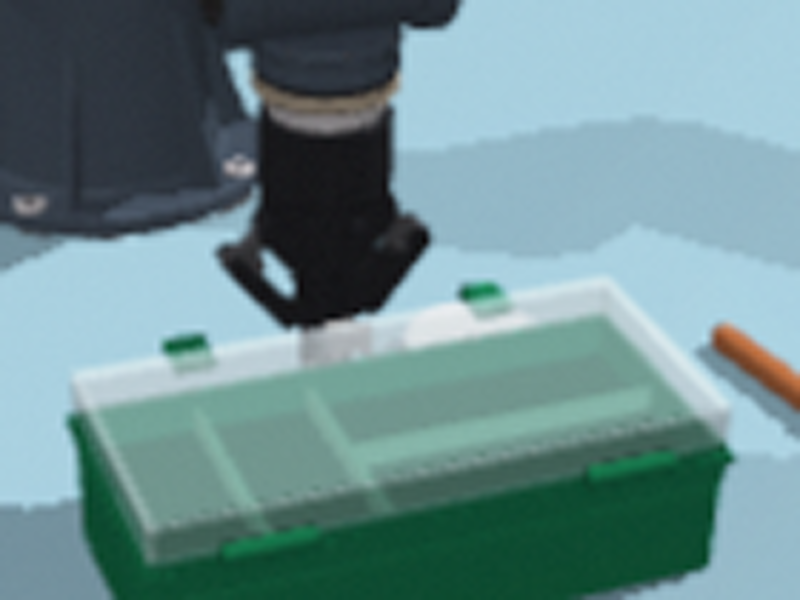

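The crop shows the closed fingertips well above the desk and the body higher than the lid. The tips therefore sit about 21 mm short of the reported TCP, so I'll go 20 mm lower.

Emit:
drive_tool:
  steps: "0 0 0.006 0 0;0 0 0 0 0;0 0 0 0 0;0 0 0 0 0;0 0.008 0 0 0;0 0.008 0 0 0;0 0.005 -0.006 0 0;0 0 0 0 0"

```text
time_s: 4.2
tool_pos: [0.4216, 0.0039, 0.006]
orientation: [[-0.001, -0.999, 0.04], [0.0, 0.04, 0.999], [-1.0, 0.001, 0.0]]
ft_force: [-0.1, 0.1, 0.8]
width: 0.0852
```

Emit:
drive_tool:
  steps: "1 0 0 0 0;1 0 0 0 0;1 0 0 0 0;1 0 0 0 0;1 0 0 0 0;1 0 0 0 0;1 0 0 0 0;1 0 0 0 0"
  force: 40

```text
time_s: 5.0
tool_pos: [0.4212, 0.0044, 0.0071]
orientation: [[0.0, -0.999, 0.041], [0.0, 0.041, 0.999], [-1.0, -0.0, 0.0]]
ft_force: [-1.3, 5.0, 4.1]
width: 0.0202
```

Emit:
drive_tool:
  steps: "1 -0.0035 0.0039 0 0;1 -0.0036 0.0038 0 0;1 -0.0044 0.0029 0 0;1 -0.0044 0.0028 0 0;1 -0.01 0.0031 0 0;1 -0.0104 0.0004 0 0;1 -0.0102 -0.0022 0 0;1 0 0 0 0"

```text
time_s: 5.8
tool_pos: [0.4065, 0.0051, 0.0541]
orientation: [[0.0, -0.999, 0.041], [0.001, 0.041, 0.999], [-1.0, -0.0, 0.001]]
ft_force: [1.0, 7.0, -3.1]
width: 0.0195
```

Emit:
drive_tool:
  steps: "1 -0.0046 -0.0024 0 0;1 -0.0046 -0.0024 0 0;1 -0.0054 -0.0045 0 0;1 -0.003 -0.004 0 0;1 0 0 0 0;1 0 0 0 0;1 0 0 0 0"

```text
time_s: 6.5
tool_pos: [0.4175, 0.0047, 0.0704]
orientation: [[-0.005, -0.999, 0.04], [0.001, 0.04, 0.999], [-1.0, 0.005, 0.001]]
ft_force: [-6.2, 4.8, 1.0]
width: 0.0194
```

```bash
python3 pic.py wrist w3
```

```text
[0.4175448  0.00466292 0.07037444] [-121.09387889    0.89837866] 1.5625
```

View pics/w3.png

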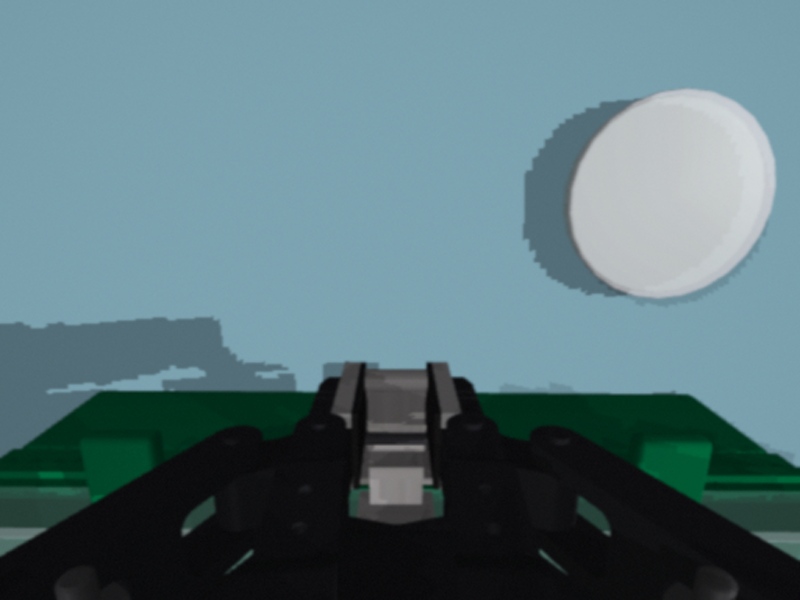

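```bash
python3 - <<'E'
from h import *
W=np.load("w3.npz"); T=np.eye(4);T[:3,:3]=W["R"];T[:3,3]=W["pos"]; w=cloud(W,T@W["tool_from_camera"])*1000
for v in range(368,525,8):
    print(v,[(list(np.round(wc(w[int(v/1.5625),int(u/1.5625)])).astype(int)) if w[int(v/1.5625),int(u/1.5625),0]==w[int(v/1.5625),int(u/1.5625),0] else None, w[int(v/1.5625),int(u/1.5625),2].round()) for u in(375,397,420,440)])
E
python3 pic.py top t3 190 195 320 290
```

```text
368 [([np.int64(-90), np.int64(-11)], np.float64(-2.0)), ([np.int64(-90), np.int64(1)], np.float64(-1.0)), ([np.int64(-90), np.int64(12)], np.float64(-1.0)), ([np.int64(-133), np.int64(13)], np.float64(101.0))]
376 [([np.int64(-129), np.int64(-7)], np.float64(98.0)), ([np.int64(-129), np.int64(0)], np.float64(99.0)), ([np.int64(-129), np.int64(7)], np.float64(98.0)), ([np.int64(-132), np.int64(12)], np.float64(106.0))]
384 [([np.int64(-127), np.int64(-7)], np.float64(100.0)), ([np.int64(-127), np.int64(0)], np.float64(100.0)), ([np.int64(-127), np.int64(7)], np.float64(99.0)), ([np.int64(-132), np.int64(12)], np.float64(110.0))]
392 [([np.int64(-123), np.int64(-7)], np.float64(96.0)), ([np.int64(-122), np.int64(0)], np.float64(95.0)), ([np.int64(-123), np.int64(7)], np.float64(97.0)), ([np.int64(-132), np.int64(12)], np.float64(116.0))]
400 [([np.int64(-118), np.int64(-7)], np.float64(93.0)), ([np.int64(-117), np.int64(0)], np.float64(92.0)), ([np.int64(-117), np.int64(7)], np.float64(91.0)), ([np.int64(-132), np.int64(11)], np.float64(121.0))]
408 [([np.int64(-112), np.int64(-7)], n
[... 2490 characters left out ...]
np.int64(-80), np.int64(-7)], np.float64(95.0)), ([np.int64(-80), np.int64(0)], np.float64(96.0)), ([np.int64(-80), np.int64(8)], np.float64(95.0)), ([np.int64(-78), np.int64(15)], np.float64(92.0))]
512 [([np.int64(-79), np.int64(-7)], np.float64(98.0)), ([np.int64(-80), np.int64(0)], np.float64(99.0)), ([np.int64(-79), np.int64(8)], np.float64(99.0)), ([np.int64(-78), np.int64(15)], np.float64(96.0))]
520 [([np.int64(-79), np.int64(-7)], np.float64(102.0)), ([np.int64(-80), np.int64(0)], np.float64(103.0)), ([np.int64(-80), np.int64(7)], np.float64(103.0)), ([np.int64(-131), np.int64(7)], np.float64(164.0))]
[0.41755185 0.00466301 0.0703851 ] [-121.08683351    0.89874812] 6.153846153846154
```

View pics/t3.png

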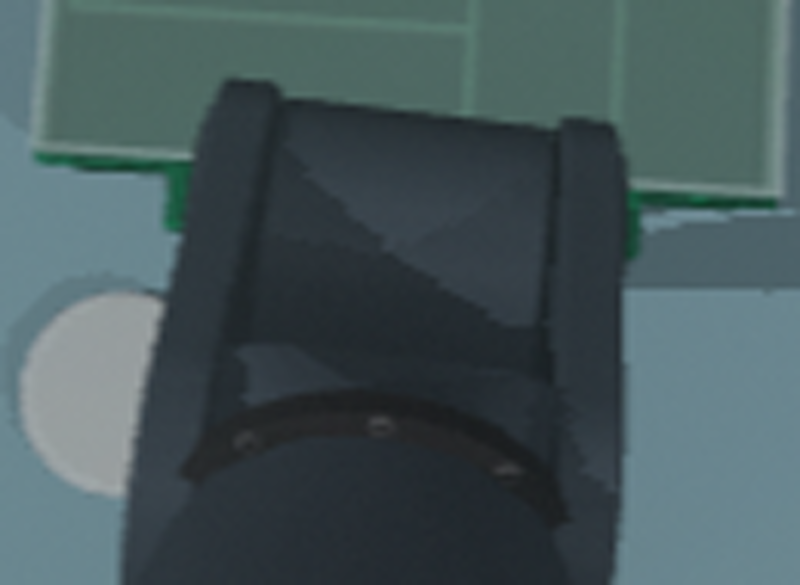

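The wrist crop and depth show the lever plate lifted to about 1.6 rad. The hook bar lies about 20 mm ahead of the keeper, against the fingers, so it is off the lip. The top crop is mostly hidden by the arm, with both tabs still shut. I'll lower the lever part-way and then release it.

Emit:
drive_tool:
  steps: "1 0.0092 0.0048 0 0;1 0.0102 0.0022 0 0;1 0.0104 -0.0004 0 0;1 0.01 -0.0031 0 0;1 0 0 0 0;0 0 0 0 0;0 0 0 0 0;0 0 0 0 0"

```text
time_s: 7.4
tool_pos: [0.4166, 0.0041, 0.0313]
orientation: [[0.001, -0.999, 0.04], [-0.0, 0.04, 0.999], [-1.0, -0.001, -0.0]]
ft_force: [0.2, 0.9, 0.1]
width: 0.0621
```

Emit:
drive_tool:
  steps: "0 0 0 0 0;0 0 0.02 0 0;0 0 0.02 0 0;0 -0.03 0 0 0;0 -0.04 0 0 0;0 -0.04 0 0 0;0 0 0 0 0"

```text
time_s: 8.1
tool_pos: [0.3788, 0.0055, 0.1453]
orientation: [[0.008, -0.999, 0.04], [-0.001, 0.04, 0.999], [-1.0, -0.008, -0.001]]
ft_force: [1.0, 0.1, -0.7]
width: 0.0855
```

```bash
python3 pic.py wrist w4
python3 - <<'E'
from h import *
W=np.load("w4.npz"); T=np.eye(4);T[:3,:3]=W["R"];T[:3,3]=W["pos"]; w=cloud(W,T@W["tool_from_camera"])*1000
for s in(1,-1):
  c=np.array([wc(p) for p in w.reshape(-1,3)]); z=w.reshape(-1,3)[:,2]
  m=(c[:,0]<-78)&(c[:,0]>-112)&(abs(c[:,1]-s*90)<16)&(z>92)&(z<112); print(s,"tab",c[m].min(0),c[m].max(0),np.median(z[m]),m.sum())
m=(abs(c[:,1])<3)&(c[:,0]<-70)&(c[:,0]>-130)&(z>20)&(z<115); print(np.round(np.c_[c,z][m][::3]).astype(int).tolist())
E
```

```text
[0.37882864 0.00553567 0.14527401] [-159.81326454    0.18288578] 1.5625
1 tab [-81.3952702   77.68176567] [-78.30655713  79.66178169] 99.93213436003677 16
-1 tab [-84.60386892 -81.53261201] [-78.00009174 -74.09497287] 101.23917333354657 110
[[-119, -2, 30], [-119, 0, 33], [-119, 3, 33], [-119, 0, 35], [-118, 3, 33], [-118, 0, 35], [-117, 3, 33], [-116, 0, 33], [-117, 3, 36], [-116, 0, 35], [-116, 3, 34], [-115, 0, 35], [-115, 3, 36], [-115, 0, 37], [-115, 3, 37], [-114, 0, 38], [-114, 3, 39], [-113, 0, 38], [-113, 3, 39], [-113, 0, 39], [-113, 3, 39], [-112, 0, 41], [-112, 3, 41], [-112, 0, 42], [-112, 3, 42], [-111, 0, 42], [-111, 3, 42], [-110, 0, 42], [-110, 3, 44], [-110, 0, 45], [-110, 3, 45], [-109, 0, 45], [-109, 3, 45], [-108, 0, 45], [-109, 3, 47], [-108, 0, 47], [-108, 3, 47], [-107, 0, 48], [-107, 3, 48], [-106, 0, 48], [-107, 3, 50], [-106, -1, 50], [-106, 2, 50], [-106, -1, 51], [-105, 2, 50], [-105, -2, 51], [-105, 1, 52], [-104, -3, 52], [-104, 0, 52], [-104, 3, 52], [-103, -1, 53], [-103, 2, 52], [-103, -2, 54], [-103, 1, 55], [-102, -3, 55], [-102, 0, 55], [-103, 3, 
[... 1871 characters left out ...]
 2, 102], [-80, -2, 102], [-79, 1, 102], [-79, 3, 101], [-80, -1, 103], [-79, 1, 103], [-80, -3, 105], [-81, 0, 106], [-80, 2, 105], [-79, -2, 105], [-80, 0, 106], [-79, 3, 105], [-80, -1, 107], [-78, 1, 105], [-79, -3, 107], [-78, 0, 106], [-79, 2, 107], [-78, -2, 107], [-78, 0, 107], [-78, 3, 107], [-78, -1, 108], [-78, 1, 109], [-78, -3, 109], [-79, 0, 111], [-78, 2, 109], [-77, -2, 110], [-77, 0, 109], [-77, 3, 110], [-76, -1, 109], [-76, 1, 109], [-76, -3, 110], [-76, 0, 111], [-75, 2, 110], [-75, -2, 110], [-74, 0, 109], [-73, 3, 108], [-73, -1, 109], [-73, 1, 110], [-72, -3, 109], [-73, 0, 110], [-72, 2, 109], [-72, -2, 110], [-71, 0, 109], [-72, 3, 111], [-70, 0, 109], [-70, 3, 110]]
```

View pics/w4.png

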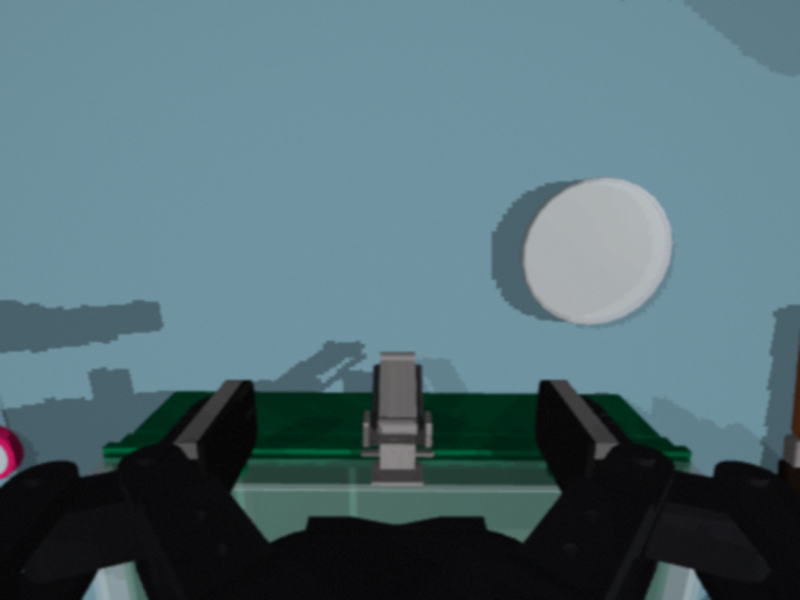

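The lever hangs down again at (397,352–430) with the loop wires along its sides, and the keeper at (397,460) holds no bar, so the latch is undone. Next I'll pinch the right-hand tab, on the side away from the petri dish.

Emit:
drive_tool:
  steps: "0 0 0 -0.045 0;0 0 0 -0.045 0;0 0 -0.03 0 0;0 0 -0.031 0 0;0 0.03 0 0 0;0 0.03 0 0 0;0 0.022 0 0 0;0 0 0 0 0"

```text
time_s: 8.95
tool_pos: [0.4313, -0.086, 0.056]
orientation: [[-0.006, -0.999, 0.04], [0.002, 0.04, 0.999], [-1.0, 0.006, 0.002]]
ft_force: [0.4, 0.0, 1.3]
width: 0.0855
```

Emit:
drive_tool:
  steps: "1 0 0 0 0;1 0 0 0 0;1 0 0 0 0;1 0 0 0 0;1 0 0 0 0;1 0 0 0 0;1 0 0 0 0;1 0 0 0 0"
  force: 30

```text
time_s: 9.75
tool_pos: [0.434, -0.0861, 0.0598]
orientation: [[0.001, -0.999, 0.041], [0.001, 0.041, 0.999], [-1.0, -0.001, 0.001]]
ft_force: [0.1, 7.3, 7.1]
width: 0.0233
```

```bash
python3 -c "
import numpy as np
a=np.radians(4.3+np.arange(0,113,7)); x=-172*np.cos(a); z=172*np.sin(a)
print(np.round(np.c_[-np.diff(z),-np.diff(x)]/1000,4).tolist())"
```

```text
[[-0.0208, -0.0029], [-0.0203, -0.0054], [-0.0195, -0.0078], [-0.0184, -0.0101], [-0.017, -0.0123], [-0.0154, -0.0143], [-0.0136, -0.016], [-0.0115, -0.0176], [-0.0093, -0.0188], [-0.0069, -0.0198], [-0.0044, -0.0205], [-0.0019, -0.0209], [0.0007, -0.021], [0.0032, -0.0208], [0.0057, -0.0202], [0.0081, -0.0194]]
```

Emit:
drive_tool:
  steps: "1 -0.0104 -0.0014 0 0;1 -0.0104 -0.0015 0 0;1 -0.0102 -0.0027 0 0;1 -0.0101 -0.0027 0 0;1 -0.0195 -0.0078 0 0;1 -0.0184 -0.0101 0 0;1 -0.017 -0.0123 0 0;1 0 0 0 0"

```text
time_s: 10.55
tool_pos: [0.4728, -0.088, 0.1572]
orientation: [[0.001, -0.999, 0.04], [0.0, 0.04, 0.999], [-1.0, -0.001, 0.0]]
ft_force: [-5.9, 3.7, 3.8]
width: 0.0234
```

```bash
python3 pic.py scene s5 170 90 340 218
python3 - <<'E'
from station import env
s=env.get_state(); print(s["ft_force"],s["torque"])
E
```

```text
[ 0.47283075 -0.0879781   0.15716877] [-62.0557984  -89.39780034] 4.6875
[-4.71173543  3.31114987  4.59680271] [ 0.49662281  0.79262725 -0.1477028 ]
```

View pics/s5.png

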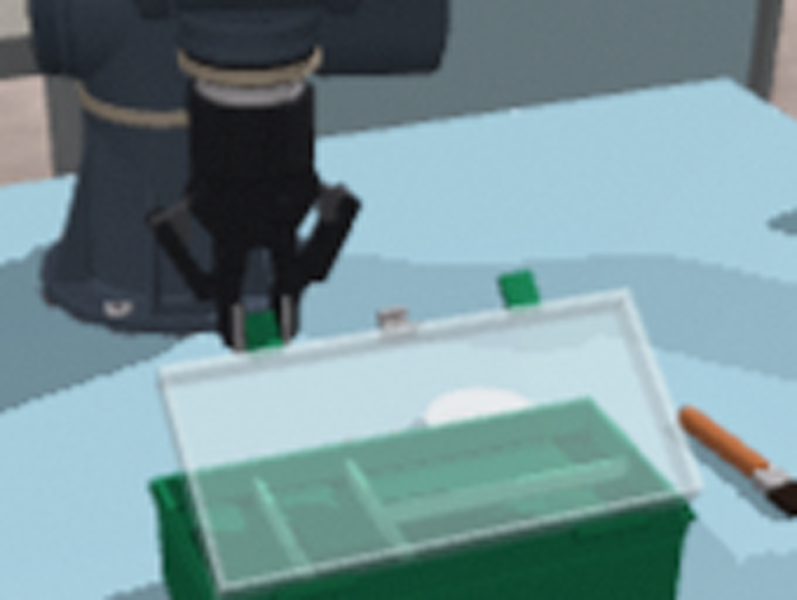

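The lid is about 35° open. The tab at (262,328) is held between the fingers and the keeper at (393,320) is free, so I'll carry on along the arc.

Emit:
drive_tool:
  steps: "1 -0.0154 -0.0143 0 0;1 -0.0136 -0.016 0 0;1 -0.0115 -0.0176 0 0;1 -0.0093 -0.0188 0 0;1 -0.0069 -0.0198 0 0;1 -0.0044 -0.0205 0 0;1 -0.0019 -0.0209 0 0;1 0 0 0 0"

```text
time_s: 11.4
tool_pos: [0.6019, -0.094, 0.2195]
orientation: [[0.003, -0.999, 0.04], [-0.002, 0.04, 0.999], [-1.0, -0.003, -0.001]]
ft_force: [-0.3, -0.1, 9.8]
width: 0.0232
```

Emit:
drive_tool:
  steps: "1 0.0007 -0.021 0 0;1 0.0032 -0.0208 0 0;1 0.0057 -0.0202 0 0;1 0.0081 -0.0194 0 0;1 0 0 0 0;1 0 0 0 0"

```text
time_s: 12.0
tool_pos: [0.6836, -0.098, 0.2028]
orientation: [[0.007, -0.999, 0.04], [-0.003, 0.04, 0.999], [-1.0, -0.007, -0.003]]
ft_force: [6.4, -3.7, 8.7]
width: 0.023
```

```bash
python3 pic.py scene s6 170 60 340 188
```

```text
[ 0.68358434 -0.09797196  0.20279544] [148.93033438 -90.74157325] 4.6875
```

View pics/s6.png

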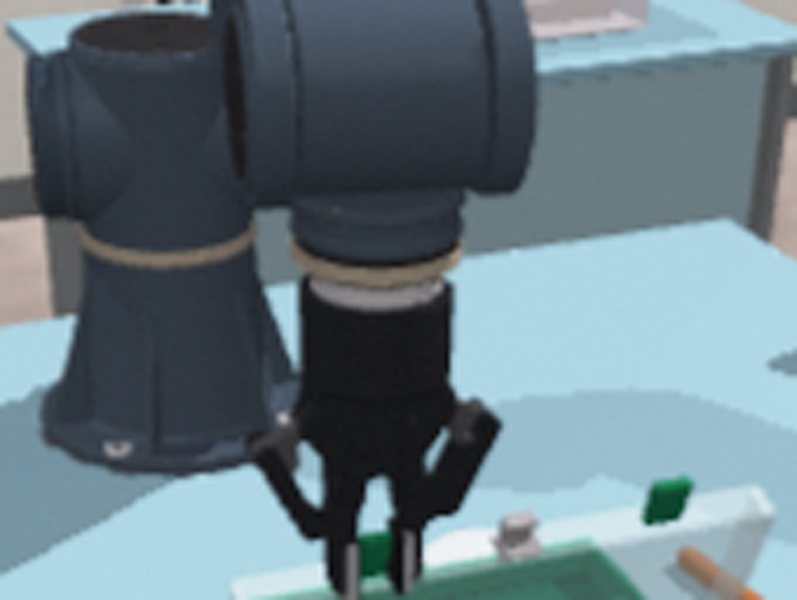

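The lid is swung back past upright, to about 110°, with the tab still in the fingers at (375,555). I'll release it, rise and go over the brush.

Emit:
drive_tool:
  steps: "0 0 0 0 0;0 0 0 0 0;0 0 0 0 0;0 -0.01 0 0 0;0 -0.04 0 0 0;0 -0.04 0.005 0 0;0 0 0.022 0.04 0;0 0 0.022 0.04 0"

```text
time_s: 12.85
tool_pos: [0.6352, -0.0144, 0.292]
orientation: [[0.002, -0.999, 0.042], [-0.0, 0.042, 0.999], [-1.0, -0.002, -0.0]]
ft_force: [0.2, 1.6, -0.3]
width: 0.0855
```

Emit:
drive_tool:
  steps: "0 0 0.022 0.038 0;0 0 0.022 0.038 0;0 0 0.022 0.038 0;0 0 0.022 0.038 0;0 0 0.022 0.038 0;0 0 0.022 0.038 0;0 0.02 0.022 0.038 0;0 0.02 0.022 0.038 0"

```text
time_s: 13.65
tool_pos: [0.4711, 0.2977, 0.251]
orientation: [[0.002, -0.999, 0.04], [0.001, 0.04, 0.999], [-1.0, -0.002, 0.001]]
ft_force: [0.0, 0.3, -0.8]
width: 0.0855
```

```bash
python3 pic.py top t7
cat > obj.py <<'E'
# python3 obj.py name: rect of blob near xy from a top-camera shot file
import sys
from h import *
n=sys.argv[1]; W=np.load(n+".npz")
if "pos" in W and "tool_from_camera" in W:
    T=np.eye(4);T[:3,:3]=W["R"];T[:3,3]=W["pos"]; w=cloud(W,T@W["tool_from_camera"])
else: w=cloud(W)
for i in range(2,len(sys.argv),3):
    x,y,r=map(float,sys.argv[i:i+3])
    m=(np.hypot(w[...,0]*1000-x,w[...,1]*1000-y)<r)&(w[...,2]>.007)&(w[...,2]<.04); 
    print(rect(w,m) if m.sum()>5 else None)
E
python3 obj.py t7 479 296 110 464 -296 60 568 -403 60 445 -402 60
python3 - <<'E'
from h import *
W=np.load("t7.npz"); w=cloud(W).reshape(-1,3)*1000
c=np.array([wc(p) for p in w]); m=(abs(c[:,1])<150)&(w[:,2]>150)&(w[:,2]<300)&(c[:,0]>60)&(c[:,0]<250); 
print("lid",np.round(np.c_[c,w[:,2]][m][::40]).tolist()[:20])
E
```

```text
[0.47106088 0.29774332 0.25104263] [-79.64020015 295.9266509 ] 1.5625
(array([483.8, 294.1]), array([148.7,  29.8]), 7.5, 'zmax 17.9 med 11.6', 354)
(array([ 463.1, -297.9]), array([ 41. , 109.9]), 89.4, 'zmax 17.3 med 11.5', 300)
(array([ 568.5, -403.1]), array([82.1, 32.3]), 9.6, 'zmax 24.1 med 20.4', 336)
(array([ 444.6, -401.6]), array([83. , 31.5]), 11.9, 'zmax 24.2 med 20.3', 347)
lid [[147.0, 100.0, 252.0], [146.0, 149.0, 223.0], [145.0, 123.0, 220.0], [141.0, 132.0, 224.0], [146.0, 35.0, 225.0], [140.0, 102.0, 224.0], [138.0, 6.0, 246.0], [134.0, 96.0, 235.0], [136.0, 2.0, 244.0], [132.0, 133.0, 228.0], [138.0, 37.0, 225.0], [145.0, -59.0, 222.0], [131.0, 102.0, 227.0], [132.0, 6.0, 242.0], [136.0, -90.0, 245.0], [129.0, 94.0, 228.0], [131.0, -1.0, 238.0], [136.0, -95.0, 240.0], [126.0, 106.0, 228.0], [130.0, 8.0, 232.0]]
```

View pics/t7.png

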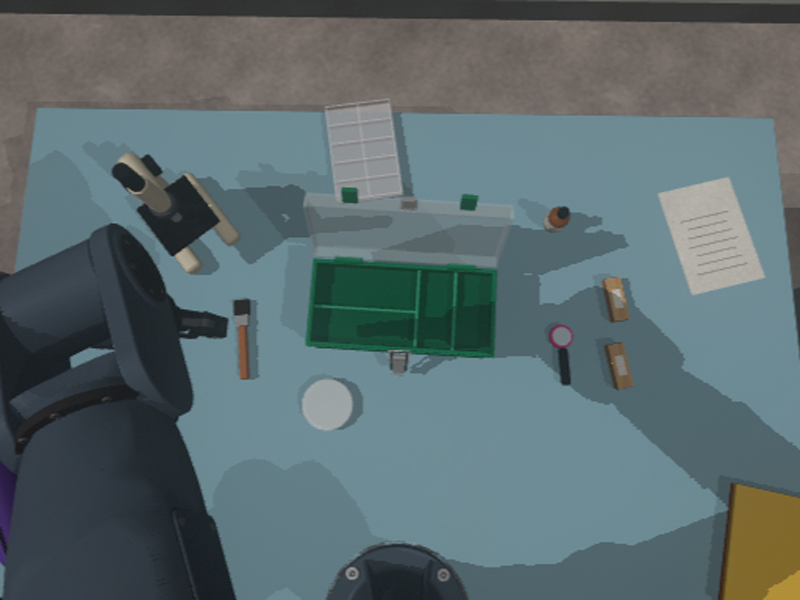

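The top view shows the lid fully back, the empty tray (dividers at x≈417 and 453 and a row at 308), the loop hanging at (399,362), and everything else still in place. This is picture 11.

```bash
python3 pic.py wrist w8; python3 obj.py w8 484 294 110
python3 - <<'E'
from h import *
W=np.load("t7.npz"); w=cloud(W)*1000
m=(w[...,2]>78)&(w[...,2]<93)&(abs(w[...,0]-538)<90)&(abs(w[...,1])<175); p=w[m]; c=np.array([wc(q) for q in p])
print("rim",rect(w/1000,m)); 
# rim walls: medians of each side
for nm,k in(("front",(c[:,0]<-60)&(abs(c[:,1])<140)&(abs(c[:,1])>25)),("left",(c[:,1]>150)),("right",(c[:,1]<-150))): print(nm,np.percentile(c[k],[3,50,97],axis=0).round(1).tolist())
q=w.reshape(-1,3); c=np.array([wc(a) for a in q]); k=(q[:,2]>69)&(q[:,2]<78)&(abs(c[:,0])<60)&(abs(c[:,1])<145)
print("div hist y",np.histogram(c[k][:,1],bins=np.arange(-150,150,6)))
E
python3 -c "
from h import *
from station import env
s=env.get_state(); go(s,[483.8,294.1,-18],97.5)"
```

```text
[0.46704508 0.30157797 0.2473407 ] [-83.80985159 299.59341007] 1.5625
(array([481.7, 294.9]), array([149.7,  29.7]), 6.8, 'zmax 16.5 med 13.5', 1543)
rim (array([540.6,  -0.8]), array([333.3, 174.9]), 89.9, 'zmax 91.6 med 84.6', 1427)
front [[-78.8, -133.3], [-74.4, -28.8], [-70.8, 133.4]]
left [[-73.2, 152.0], [1.1, 158.7], [79.3, 164.0]]
right [[-76.6, -163.3], [4.7, -157.8], [89.9, -150.7]]
div hist y (array([ 0,  0,  0,  0,  0,  0,  0,  0,  0, 59, 10,  0,  0,  0,  0,  0,  0,
        0,  0,  0, 54,  8,  3,  2,  2,  4,  4,  4,  5,  2,  2,  2,  3,  4,
        6,  4,  4,  2,  2,  3,  5,  5,  4,  4,  2,  2,  3,  5,  4]), array([-150, -144, -138, -132, -126, -120, -114, -108, -102,  -96,  -90,
        -84,  -78,  -72,  -66,  -60,  -54,  -48,  -42,  -36,  -30,  -24,
        -18,  -12,   -6,    0,    6,   12,   18,   24,   30,   36,   42,
         48,   54,   60,   66,   72,   78,   84,   90,   96,  102,  108,
        114,  120,  126,  132,  138,  144]))
delta [266.5 -16.4  -4.3] twist -9.6
```

Emit:
drive_tool:
  steps: "0 0.03 -0.008 -0.003 -4.8;0 0.04 -0.008 -0.003 -4.8;0 0.04 0 0 0;0 0.04 0 0 0;0 0.04 0 0 0;0 0 0 0 0;0 0 0 0 0"

```text
time_s: 14.45
tool_pos: [0.4886, 0.2902, 0.0616]
orientation: [[0.0, -0.992, -0.127], [0.0, -0.127, 0.992], [-1.0, -0.0, -0.0]]
ft_force: [0.4, 0.5, 0.6]
width: 0.0853
```

```bash
python3 pic.py wrist w9; python3 obj.py w9 482 294 110;python3 -c "
from h import *
from station import env
s=env.get_state(); go(s,[482,294.5,-18],97)"
```

```text
[0.48858247 0.29016919 0.06161554] [-61.82277577 289.07734256] 1.5625
(array([481.5, 294.6]), array([149. ,  29.6]), 6.7, 'zmax 16.3 med 14.0', 5015)
delta [80.6  6.8  4.7] twist 0.3
```

Emit:
drive_tool:
  steps: "0 0.03 0.004 0.003 0;0 0.03 0.003 0.002 0;0 0.018 0 0 0;0 0 0 0 0;1 0 0 0 0;1 0 0 0 0;1 0 0 0 0;1 0 0 0 0"
  force: 50

```text
time_s: 15.3
tool_pos: [0.4808, 0.2945, -0.0167]
orientation: [[0.001, -0.992, -0.127], [0.001, -0.127, 0.992], [-1.0, -0.001, 0.0]]
ft_force: [0.4, 0.3, 1.1]
width: 0.0284
```

Emit:
drive_tool:
  steps: "1 0 0 0 0;1 0 0 0 0;1 0 0 0 0;1 0 0 0 0;1 -0.02 0 0 0;1 -0.04 0 0 0;1 -0.05 0 0 0;1 -0.05 0 0 0"

```text
time_s: 16.1
tool_pos: [0.4798, 0.294, 0.1441]
orientation: [[-0.001, -0.992, -0.127], [-0.0, -0.127, 0.992], [-1.0, 0.001, -0.0]]
ft_force: [1.5, 0.5, -1.3]
width: 0.0141
```

Emit:
drive_tool:
  steps: "1 0 0.0014 -0.038 0;1 0 0.0014 -0.038 0;1 0 0.0014 -0.038 0;1 0 0.0014 -0.038 0;1 0 0.0014 -0.038 0;1 0 0.0014 -0.038 0;1 0 0 0 -8;1 0 0 0 -8"

```text
time_s: 16.9
tool_pos: [0.5009, 0.0659, 0.1425]
orientation: [[-0.0, -0.917, -0.398], [-0.0, -0.398, 0.917], [-1.0, 0.0, 0.0]]
ft_force: [0.3, 0.6, -1.3]
width: 0.0146
```

Emit:
drive_tool:
  steps: "1 0 0 0 -8;1 0 0 0 -8;1 0 0 0 -8;1 0 0 0 -8;1 0 0 0 -8;1 0 0 0 -8;1 0 0 0 -8;1 0 0 0 -8"

```text
time_s: 17.7
tool_pos: [0.4967, 0.0976, 0.14]
orientation: [[0.011, -0.099, -0.995], [-0.058, -0.993, 0.098], [-0.998, 0.057, -0.016]]
ft_force: [0.6, 0.2, -0.8]
width: 0.0145
```

```bash
python3 - <<'E'
from h import *
from station import env
s=env.get_state(); go(s,[*cw(-40,66),48],YAW); print(s["width"],s["tool_pos"])
E
python3 pic.py wrist w10
python3 - <<'E'
from h import *
W=np.load("w10.npz"); w=cloud(W,W["tool_from_camera"])*1000
# held brush: points in tool frame near x -30..-5
m=(w[...,0]>-36)&(w[...,0]<0)&(abs(w[...,2])<25)&(abs(w[...,1])<110); print(rect(w[...,[1,2,0]]/1000,m))
E
```

```text
delta [93.7 25.3 -6. ] twist -3.3
0.014490423543761784 [0.49673555 0.09758058 0.13998829]
[0.49673555 0.09758058 0.13998829] [-45.77970352  96.9850058 ] 1.5625
(array([13.7,  0.6]), array([120.9,  41.6]), 0.4, 'zmax -27.8 med -31.5', 8531)
```

Emit:
drive_tool:
  steps: "1 0 0 0 0;1 0 0 0 0"

```text
time_s: 17.95
tool_pos: [0.4961, 0.0986, 0.1397]
orientation: [[0.01, -0.096, -0.995], [-0.057, -0.994, 0.096], [-0.998, 0.056, -0.015]]
ft_force: [-0.1, -0.3, -0.3]
width: 0.0142
```

Run:
```python
from h import *
from station import env
s=env.get_state(); go(s,[*cw(-40,66),48],YAW); print(s["width"],s["tool_pos"],s["joint_positions"])
```

```text
delta [93.4 26.4 -6.8] twist -3.1
0.014175735104623161 [0.49613735 0.09857991 0.13970959] [   7.84307021   20.77317502  104.95523971   -4.08221129   54.24419124
 -164.25011032]
```

Emit:
drive_tool:
  steps: "1 0 0 0 8.5;1 0 0 0 8.5;1 0 0 0 8.5;1 0 0 0 8.5;1 0 0 0 8.5;1 0 0 0 8.5;1 0 0 0 8.5;1 0 0 0 8.5"

```text
time_s: 18.75
tool_pos: [0.4963, 0.0978, 0.1398]
orientation: [[0.01, -0.961, -0.276], [-0.057, -0.276, 0.959], [-0.998, 0.007, -0.057]]
ft_force: [0.2, -0.5, 0.2]
width: 0.0147
```

Emit:
drive_tool:
  steps: "1 0 0 0 8.5;1 0 0 0 8.5;1 0 0 0 8.5;1 0 0 0 8.5;1 0 0 0 8.5;1 0 0 0 8.5;1 0 0 0 8.5;1 0 0 0 8.5"

```text
time_s: 19.55
tool_pos: [0.4963, 0.0978, 0.1398]
orientation: [[0.01, -0.616, 0.788], [-0.057, 0.786, 0.616], [-0.998, -0.051, -0.028]]
ft_force: [-0.6, 0.8, -0.4]
width: 0.0143
```

Emit:
drive_tool:
  steps: "1 0 0 0 8.5;1 0 0 0 8.5;1 0 0 0 8.5;1 0 0 0 8.5;1 0 0 0 0;1 0 0 0 0"

```text
time_s: 20.15
tool_pos: [0.4963, 0.0982, 0.1397]
orientation: [[0.01, -0.082, 0.997], [-0.057, 0.995, 0.082], [-0.998, -0.058, 0.005]]
ft_force: [0.2, 0.1, -0.6]
width: 0.0145
```

```bash
cat > g.py <<'E'
import sys
from h import *
from station import env
a=list(map(float,sys.argv[1:])); s=env.get_state(); go(s,[*cw(a[0],a[1]),a[2]],a[3]+YAW if len(a)>3 else None); print(s["width"],s["tool_pos"],s["joint_positions"].round(0),s["orientation"][:,0].round(3),s["ft_force"].round(1))
E
python3 g.py -40 66 46 0
```

```text
delta [ 95.4 -26.6   1.9] twist 7.1
0.014456054977291648 [0.49625616 0.09816495 0.13969916] [  8.  21. 105.  -4.  54.   6.] [ 0.01  -0.057 -0.998] [ 0.2  0.1 -0.6]
```

Emit:
drive_tool:
  steps: "1 0 -0.028 0.002 0;1 0 0 0 7.1;1 0.04 0 0 0;1 0.03 0 0 0;1 0.012 0 0 0;1 0.006 0 0 0;1 0 0 0 0;1 0 0 0 0"

```text
time_s: 20.95
tool_pos: [0.502, 0.0661, 0.0545]
orientation: [[0.011, 0.045, 0.999], [-0.057, 0.997, -0.044], [-0.998, -0.057, 0.014]]
ft_force: [-0.1, 0.4, -0.2]
width: 0.0144
```

```bash
python3 g.py -40 64 50 0; python3 -c "
from h import *
from station import env
print(wc(1000*env.get_state()['tool_pos']))"
```

```text
delta [ 4.6 -1.4 -0.8] twist -0.2
0.014396863792807656 [0.50195478 0.0660562  0.05451858] [  4.  29. 108.  -5.  43.  10.] [ 0.011 -0.057 -0.998] [-0.1  0.4 -0.2]
[-39.27223835  65.70114876]
```

Emit:
drive_tool:
  steps: "1 0.003 0 0 0;1 0.002 0 0 0;1 0 0 0 0;0.72 0 0 0 0;0.72 0 0 0 0;0.72 0 0 0 0;0.72 0 0 0 0"

```text
time_s: 21.65
tool_pos: [0.5013, 0.0657, 0.0485]
orientation: [[0.01, 0.045, 0.999], [-0.057, 0.997, -0.045], [-0.998, -0.057, 0.012]]
ft_force: [0.4, 0.1, 0.5]
width: 0.0242
```

Emit:
drive_tool:
  steps: "0.72 -0.01 0 0 0;0.72 -0.02 0 0 0;0.72 -0.04 0 0 0;0.72 -0.05 0 0 0;0.5 -0.04 0 0 0;0 0 0 0 0;0 0 0 0 0;0 0 0 0 0"

```text
time_s: 22.45
tool_pos: [0.4991, 0.0748, 0.2074]
orientation: [[0.008, 0.045, 0.999], [-0.057, 0.997, -0.045], [-0.998, -0.057, 0.011]]
ft_force: [-0.2, 0.2, -0.3]
width: 0.08
```

```bash
python3 g.py 40 66 46 0; python3 pic.py wrist w11
cat > tray.py <<'E'
import sys
from h import *
W=np.load(sys.argv[1]+".npz")
if "tool_from_camera" in W:
    T=np.eye(4);T[:3,:3]=W["R"];T[:3,3]=W["pos"]; w=cloud(W,T@W["tool_from_camera"])*1000
else: w=cloud(W)*1000
q=w.reshape(-1,3); q=q[~np.isnan(q[:,0])]; c=np.array([wc(a) for a in q]); z=q[:,2]
for n,x,y,lx,ly in(("front",-39,65,28,87),("back",33,65,33,87),("inner",0,-60,66,28),("outer",0,-126,66,28)):
    m=(abs(c[:,0]-x)<lx)&(abs(c[:,1]-y)<ly)&(z>64)&(z<100)
    f=(abs(c[:,0]-x)<lx)&(abs(c[:,1]-y)<ly)&(z<64)&(z>50)
    if m.sum()>20:
        r=cv2.minAreaRect(c[m].astype(np.float32)); print(n,np.round(r[0],1),np.round(r[1],1),round(r[2],1),"z",np.percentile(z[m],[5,50,98]).round(1),m.sum(),"floor",np.median(z[f]).round(1) if f.any() else None)
    else: print(n,"empty",m.sum(),f.sum())
E
python3 tray.py w11
```

```text
delta [162.5   1.3  80.8] twist -0.2
0.08004731714254955 [0.49905771 0.07478662 0.20739954] [  5.  16. 101.  -4.  63.   9.] [ 0.008 -0.057 -0.998] [-0.2  0.2 -0.3]
[0.49905771 0.07478662 0.20739954] [-42.52485689  74.30543743] 1.5625
front [-40.7  63.1] [ 29.4 149.5] 0.4 z [69.6 73.7 76.4] 2650 floor 59.7
back empty 0 9883
inner empty 0 3767
outer empty 0 2417
```

The brush lies at case (-40.7, 63.1) with its top 16 mm above the floor, so it is placed. Next is the first slide box.

Emit:
drive_tool:
  steps: "0 0 -0.047 0.009 0;0 0 -0.047 0.009 0;0 0 -0.047 0.009 0;0 0 -0.047 0.009 0;0 0 -0.047 0.009 0;0 0 -0.047 0.009 0;0 0 -0.047 0.009 0;0 0 -0.047 0.009 0"

```text
time_s: 23.3
tool_pos: [0.5541, -0.3053, 0.2291]
orientation: [[0.008, 0.046, 0.999], [-0.056, 0.997, -0.045], [-0.998, -0.056, 0.01]]
ft_force: [0.7, 1.1, 0.2]
width: 0.0853
```

Emit:
drive_tool:
  steps: "0 0 -0.047 0.009 0;0 0 -0.047 0.009 0;0 0.01 0 0 8.5;0 0.01 0 0 8.5;0 0.01 0 0 8.5;0 0.01 0 0 8.5;0 0.01 0 0 8.5;0 0.01 0 0 8.5"

```text
time_s: 24.1
tool_pos: [0.5683, -0.4011, 0.1739]
orientation: [[0.008, 0.809, 0.588], [-0.056, 0.588, -0.807], [-0.998, -0.027, 0.049]]
ft_force: [0.5, -0.9, -0.9]
width: 0.0852
```

Emit:
drive_tool:
  steps: "0 0.01 0 0 8.5;0 0.01 0 0 8.5;0 0.01 0 0 8.5;0 0 0 0 0;0 0 0 0 0"

```text
time_s: 24.6
tool_pos: [0.5688, -0.403, 0.1453]
orientation: [[0.008, 0.981, 0.193], [-0.056, 0.194, -0.979], [-0.998, -0.003, 0.057]]
ft_force: [-0.4, -0.2, 0.3]
width: 0.0858
```

```bash
python3 pic.py wrist w12; python3 obj.py w12 568 -403 60 445 -402 60 463 -298 75;python3 -c "
from h import *
from station import env
s=env.get_state(); go(s,[568,-403,-15],100);print(s['orientation'][:,0],s['joint_positions'].round())"
```

```text
[ 0.56884548 -0.40295272  0.14534529] [  46.79331897 -400.17056079] 1.5625
(array([ 567.3, -404.5]), array([82.5, 30.9]), 9.0, 'zmax 22.9 med 21.4', 2526)
(array([ 443.7, -404.4]), array([82.6, 30.4]), 11.1, 'zmax 22.8 med 21.4', 1983)
(array([ 497. , -301.4]), array([41.5, 43.8]), 41.6, 'zmax 13.3 med 10.8', 1334)
delta [160.7  -0.7  -9.6] twist 1.2
[ 0.00923565 -0.0570221  -0.9983302 ] [-38.  38.  76.  -2.  64.  42.]
```

Emit:
drive_tool:
  steps: "0 0.04 -0.002 -0.006 2.2;0 0.04 0 0 0;0 0.04 0 0 0;0 0.03 0 0 0;0 0.011 0 0 0;1 0 0 0 0;1 0 0 0 0;1 0 0 0 0"

```text
time_s: 25.45
tool_pos: [0.5686, -0.4075, -0.0127]
orientation: [[0.012, 0.988, 0.152], [-0.059, 0.152, -0.987], [-0.998, 0.003, 0.06]]
ft_force: [0.1, -0.6, -0.1]
width: 0.0441
```

Emit:
drive_tool:
  steps: "1 0 0 0 0;1 0 0 0 0;1 0 0 0 0;1 0 0 0 0;1 -0.02 0 0 0;1 -0.04 0 0 0;1 -0.05 0 0 0;1 -0.05 0 0 0"

```text
time_s: 26.25
tool_pos: [0.5658, -0.3973, 0.1483]
orientation: [[0.01, 0.988, 0.151], [-0.058, 0.152, -0.987], [-0.998, 0.001, 0.059]]
ft_force: [0.7, -0.7, -0.4]
width: 0.029
```

```bash
python3 g.py 32 110 52 0
python3 - <<'E'
from h import *
W=np.load("w11.npz"); T=np.eye(4);T[:3,:3]=W["R"];T[:3,3]=W["pos"]; w=cloud(W,T@W["tool_from_camera"])*1000
q=w.reshape(-1,3); q=q[~np.isnan(q[:,0])]; c=np.array([wc(a) for a in q]); z=q[:,2]
m=(c[:,0]>-20)&(c[:,0]<20)&(c[:,1]>-10)&(c[:,1]<140)&(z>72); print("div x",np.percentile(c[m][:,0],[5,50,95]))
m=(c[:,0]>55)&(c[:,0]<95)&(c[:,1]>-10)&(c[:,1]<140)&(z>82)&(z<88); print("back wall x",np.percentile(c[m][:,0],[2,50,98]) if m.any() else None)
m=(c[:,1]>140)&(c[:,1]<175)&(abs(c[:,0]-30)<30)&(z>82)&(z<88); print("left wall",np.percentile(c[m][:,1],[2,50,98]) if m.any() else None)
E
```

```text
delta [  67.    85.5 -502.2] twist -78.9
0.02897179988516631 [ 0.56584657 -0.39728448  0.14825622] [-38.  37.  77.  -3.  64.  44.] [ 0.01  -0.058 -0.998] [ 0.7 -0.7 -0.4]
div x [-17.61980994   2.48800702  18.38315965]
back wall x [67.81209    86.12411711 94.77135775]
left wall [154.9320112  157.43466292 160.07597839]
```

Emit:
drive_tool:
  steps: "1 0 0.0078 -0.0457 0;1 0 0.0078 -0.0457 0;1 0 0.0078 -0.0457 0;1 0 0.0078 -0.0457 0;1 0 0.0078 -0.0457 0;1 0 0.0078 -0.0457 0;1 0 0.0078 -0.0457 0;1 0 0.0078 -0.0457 0"

```text
time_s: 27.05
tool_pos: [0.5724, -0.0255, 0.1254]
orientation: [[0.012, 0.988, 0.151], [-0.058, 0.152, -0.987], [-0.998, 0.003, 0.059]]
ft_force: [0.8, 0.6, -0.7]
width: 0.0291
```

Emit:
drive_tool:
  steps: "1 0 0.0078 -0.0457 0;1 0 0.0078 -0.0457 0;1 0 0.0078 -0.0457 0;1 0 0 0 -8;1 0 0 0 -8;1 0 0 0 -8;1 0 0 0 -8;1 0 0 0 -8"

```text
time_s: 27.85
tool_pos: [0.575, 0.1116, 0.1174]
orientation: [[0.011, 0.655, 0.755], [-0.057, 0.754, -0.654], [-0.998, -0.036, 0.046]]
ft_force: [0.2, -0.3, 0.3]
width: 0.0288
```

Emit:
drive_tool:
  steps: "1 0 0 0 -8;1 0 0 0 -8;1 0 0 0 -8;1 0 0 0 -8;1 0 0 0 -7;1 0 0 0 0;1 0 0 0 0"

```text
time_s: 28.55
tool_pos: [0.575, 0.1115, 0.1167]
orientation: [[0.011, 0.044, 0.999], [-0.057, 0.997, -0.043], [-0.998, -0.057, 0.013]]
ft_force: [-0.5, -0.0, -0.9]
width: 0.0288
```

```bash
python3 g.py 32 108 52 0
```

```text
delta [64.9 -2.4 -0.7] twist -0.1
0.0288368348318151 [0.57497956 0.11148057 0.11670865] [ 8. 30. 94. -4. 56. 13.] [ 0.011 -0.057 -0.998] [-0.5 -0.  -0.9]
```

Emit:
drive_tool:
  steps: "1 0.03 -0.002 -0.001 0;1 0.025 0 0 0;1 0.01 0 0 0;1 0.003 0 0 0;1 0 0 0 0;0.57 0 0 0 0;0.57 0 0 0 0;0.57 0 0 0 0"

```text
time_s: 29.35
tool_pos: [0.5747, 0.1057, 0.0483]
orientation: [[0.011, 0.041, 0.999], [-0.057, 0.998, -0.04], [-0.998, -0.057, 0.013]]
ft_force: [0.4, 0.5, 0.3]
width: 0.0368
```

Emit:
drive_tool:
  steps: "0.57 0 0 0 0;0.57 -0.01 0 0 0;0.57 -0.02 0 0 0;0.57 -0.04 0 0 0;0.57 -0.05 0 0 0;0.5 -0.04 0 0 0;0 0 0 0 0"

```text
time_s: 30.05
tool_pos: [0.5753, 0.1154, 0.2142]
orientation: [[0.02, 0.04, 0.999], [-0.056, 0.998, -0.039], [-0.998, -0.055, 0.022]]
ft_force: [-0.1, 0.3, -0.6]
width: 0.0556
```

```bash
python3 pic.py wrist w13; python3 tray.py w13;python3 -c "
from h import *
from station import env
s=env.get_state(); go(s,[443.7,-406,130],-79);print(s['orientation'].round(3))"
```

```text
[0.5752651  0.11543059 0.21423597] [ 31.9518872  118.04001062] 1.5625
front [-40.7  63.2] [ 25.7 150.2] 3.6 z [67.2 74.7 76.6] 1501 floor 59.8
back [ 31.2 108.8] [31.  82.1] 0.6 z [78.9 81.3 82.9] 2369 floor 59.7
inner empty 0 2863
outer empty 0 4
delta [ 108.3 -520.6 -111.2] twist 76.7
[[ 0.015  0.04   0.999]
 [-0.057  0.998 -0.039]
 [-0.998 -0.056  0.018]]
```

Emit:
drive_tool:
  steps: "0 0 -0.0434 -0.0093 0;0 0 -0.0434 -0.0093 0;0 0 -0.0434 -0.0093 0;0 0 -0.0434 -0.0093 0;0 0 -0.0434 -0.0093 0;0 0 -0.0434 -0.0093 0;0 0 -0.0434 -0.0093 0;0 0 -0.0434 -0.0093 0"

```text
time_s: 30.9
tool_pos: [0.4833, -0.2301, 0.2257]
orientation: [[0.008, 0.04, 0.999], [-0.057, 0.998, -0.04], [-0.998, -0.056, 0.011]]
ft_force: [1.7, -0.2, 0.7]
width: 0.0854
```

Emit:
drive_tool:
  steps: "0 0 -0.0434 -0.0093 0;0 0 -0.0434 -0.0093 0;0 0 -0.0434 -0.0093 0;0 0 -0.0434 -0.0093 0;0 0.015 0 0 8.5;0 0.015 0 0 8.5;0 0.015 0 0 8.5;0 0.015 0 0 8.5"

```text
time_s: 31.7
tool_pos: [0.4404, -0.4035, 0.1743]
orientation: [[0.008, 0.597, 0.802], [-0.056, 0.801, -0.596], [-0.998, -0.04, 0.04]]
ft_force: [-1.1, -0.4, 0.6]
width: 0.0853
```

Emit:
drive_tool:
  steps: "0 0.015 0 0 8.5;0 0.015 0 0 8.5;0 0.015 0 0 8.5;0 0 0 0 8.5;0 0 0 0 8.5;0 0 0 0 0;0 0 0 0 0"

```text
time_s: 32.4
tool_pos: [0.4412, -0.4062, 0.1305]
orientation: [[0.009, 0.98, 0.199], [-0.057, 0.199, -0.978], [-0.998, -0.003, 0.057]]
ft_force: [0.2, -0.3, -0.4]
width: 0.0851
```

```bash
python3 pic.py wrist w14; python3 obj.py w14 444 -404 60 463 -298 65;python3 -c "
from h import *
from station import env
s=env.get_state(); go(s,[443.7,-406.5,-15],-79);print(s['tool_pos'],s['orientation'].round(3).tolist(),s['joint_positions'].round())"
```

```text
[ 0.44118536 -0.40615362  0.1305205 ] [ -80.62818102 -408.60331757] 1.5625
(array([ 443.7, -404. ]), array([82.3, 30.9]), 10.4, 'zmax 22.9 med 21.4', 2827)
(array([ 462.6, -298.5]), array([ 42.7, 110.3]), 84.5, 'zmax 16.4 med 11.3', 3353)
delta [145.5   2.6  -7.7] twist 0.5
[ 0.44128877 -0.40623748  0.13071464] [[0.009, 0.98, 0.198], [-0.057, 0.198, -0.978], [-0.998, -0.002, 0.058]] [-46.  29.  93.  -2.  55.  34.]
```

Emit:
drive_tool:
  steps: "0 0.04 0.0026 -0.0077 1;0 0.04 0 0 0;0 0.035 0 0 0;0 0.03 0 0 0;0 0 0 0 0;1 0 0 0 0;1 0 0 0 0;1 0 0 0 0"

```text
time_s: 33.25
tool_pos: [0.4447, -0.4074, -0.0124]
orientation: [[0.012, 0.984, 0.178], [-0.059, 0.178, -0.982], [-0.998, 0.001, 0.06]]
ft_force: [0.4, 0.1, -0.1]
width: 0.044
```

Emit:
drive_tool:
  steps: "1 0 0 0 0;1 0 0 0 0;1 0 0 0 0;1 0 0 0 0;1 -0.02 0 0 0;1 -0.04 0 0 0;1 -0.05 0 0 0;1 -0.05 0 0 0"

```text
time_s: 34.05
tool_pos: [0.4421, -0.3971, 0.1477]
orientation: [[0.01, 0.984, 0.177], [-0.057, 0.178, -0.982], [-0.998, -0.001, 0.058]]
ft_force: [1.5, -0.5, -1.7]
width: 0.0286
```

```bash
python3 g.py 32 18 50 0; python3 -c "
from station import env
print(env.get_state()['orientation'].round(3).tolist())"
```

```text
delta [  75.2  200.4 -388.1] twist -77.4
0.028603666480323392 [ 0.44206532 -0.39707014  0.14770452] [-45.  27.  93.  -2.  57.  35.] [ 0.01  -0.057 -0.998] [ 1.5 -0.5 -1.7]
[[0.01, 0.984, 0.177], [-0.057, 0.178, -0.982], [-0.998, -0.001, 0.058]]
```

Emit:
drive_tool:
  steps: "1 0 0.02 -0.0388 0;1 0 0.02 -0.0388 0;1 0 0.02 -0.0388 0;1 0 0.02 -0.0388 0;1 0 0.02 -0.0388 0;1 0 0.02 -0.0388 0;1 0 0.02 -0.0388 0;1 0 0.02 -0.0388 0"

```text
time_s: 34.85
tool_pos: [0.5452, -0.0624, 0.128]
orientation: [[0.011, 0.984, 0.177], [-0.058, 0.178, -0.982], [-0.998, 0.0, 0.059]]
ft_force: [1.1, -1.8, -1.0]
width: 0.0284
```

Emit:
drive_tool:
  steps: "1 0 0.02 -0.0388 0;1 0 0.02 -0.0388 0;1 0 0 0 -8;1 0 0 0 -8;1 0 0 0 -8;1 0 0 0 -8;1 0 0 0 -8;1 0 0 0 -8"

```text
time_s: 35.65
tool_pos: [0.5705, 0.0192, 0.1234]
orientation: [[0.01, 0.522, 0.853], [-0.057, 0.852, -0.52], [-0.998, -0.044, 0.039]]
ft_force: [-0.3, -0.1, -1.4]
width: 0.0287
```

Emit:
drive_tool:
  steps: "1 0 0 0 -8;1 0 0 0 -8;1 0 0 0 -8;1 0 0 0 -5.4;1 0 0 0 0;1 0 0 0 0"

```text
time_s: 36.25
tool_pos: [0.5705, 0.0192, 0.1232]
orientation: [[0.01, 0.045, 0.999], [-0.057, 0.997, -0.044], [-0.998, -0.057, 0.013]]
ft_force: [0.4, 0.1, -1.0]
width: 0.0283
```

```bash
python3 g.py 32 18 50 0
```

```text
delta [73.3  0.5 -0. ] twist -0.2
0.028332287262546097 [0.57049773 0.01917583 0.12321589] [-1. 28. 96. -4. 55.  4.] [ 0.01  -0.057 -0.998] [ 0.4  0.1 -1. ]
```

Emit:
drive_tool:
  steps: "1 0.03 0 0 0;1 0.03 0 0 0;1 0.011 0 0 0;1 0.004 0 0 0;1 0 0 0 0;0.57 0 0 0 0;0.57 0 0 0 0;0.57 0 0 0 0"

```text
time_s: 37.05
tool_pos: [0.5716, 0.0149, 0.0485]
orientation: [[0.011, 0.042, 0.999], [-0.057, 0.997, -0.042], [-0.998, -0.057, 0.013]]
ft_force: [0.5, -0.6, -0.0]
width: 0.037
```

Emit:
drive_tool:
  steps: "0.57 0 0 0 0;0.57 -0.01 0 0 0;0.57 -0.02 0 0 0;0.57 -0.04 0 0 0;0.57 -0.05 0 0 0;0.5 -0.04 0 0 0;0 0 0 0 0"

```text
time_s: 37.75
tool_pos: [0.5721, 0.0243, 0.2143]
orientation: [[0.02, 0.042, 0.999], [-0.057, 0.998, -0.041], [-0.998, -0.057, 0.022]]
ft_force: [-0.1, 0.1, -0.4]
width: 0.0558
```

```bash
python3 pic.py wrist w15; python3 tray.py w15;python3 -c "
from h import *
from station import env
s=env.get_state(); go(s,[463,-302,130],-88);print(s['orientation'].round(3))"
```

```text
[0.57212958 0.02432303 0.21429863] [32.55476134 26.88049937] 1.5625
front [-40.3  63.4] [ 30.1 149.8] 0.5 z [68.8 73.4 76.5] 3208 floor 59.8
back [31.4 63.8] [ 31.  171.7] 0.5 z [79.6 81.3 82.9] 5492 floor 59.7
inner empty 0 3877
outer empty 0 2938
delta [  98.  -325.3  -95.8] twist 85.7
[[ 0.015  0.042  0.999]
 [-0.057  0.998 -0.041]
 [-0.998 -0.057  0.018]]
```

Emit:
drive_tool:
  steps: "0 0 -0.0407 -0.012 0;0 0 -0.0407 -0.012 0;0 0 -0.0407 -0.012 0;0 0 -0.0407 -0.012 0;0 0 -0.0407 -0.012 0;0 0 -0.0407 -0.012 0;0 0 -0.0407 -0.012 0;0 0 -0.0407 -0.012 0"

```text
time_s: 38.6
tool_pos: [0.4588, -0.298, 0.2244]
orientation: [[0.008, 0.042, 0.999], [-0.056, 0.998, -0.041], [-0.998, -0.056, 0.011]]
ft_force: [1.2, -0.0, 0.1]
width: 0.0849
```

Emit:
drive_tool:
  steps: "0 0.012 0 0 8.5;0 0.012 0 0 8.5;0 0.012 0 0 8.5;0 0.012 0 0 8.5;0 0.012 0 0 8.5;0 0.012 0 0 8.5;0 0.012 0 0 8.5;0 0.012 0 0 8.5"

```text
time_s: 39.4
tool_pos: [0.4605, -0.3019, 0.1279]
orientation: [[0.008, 0.944, 0.33], [-0.056, 0.33, -0.942], [-0.998, -0.011, 0.056]]
ft_force: [1.0, -0.1, -0.2]
width: 0.0852
```

Emit:
drive_tool:
  steps: "0 0 0 0 8.5;0 0 0 0 8.5;0 0 0 0 0;0 0 0 0 0"

```text
time_s: 39.8
tool_pos: [0.4607, -0.3021, 0.1288]
orientation: [[0.009, 0.999, 0.05], [-0.057, 0.05, -0.997], [-0.998, 0.006, 0.057]]
ft_force: [-0.8, -0.8, -0.2]
width: 0.0856
```

```bash
python3 pic.py wrist w16; python3 obj.py w16 463 -300 65;python3 -c "
from h import *
from station import env
W=np.load('w16.npz');T=np.eye(4);T[:3,:3]=W['R'];T[:3,3]=W['pos']; w=cloud(W,T@W['tool_from_camera'])
x,y,z=w[...,0],w[...,1],w[...,2]
m=(np.hypot(x-.463,y+.3)<.075)&(z>.0135)&(z<.03); print('handle',rect(w,m))
m=(np.hypot(x-.497,y+.301)<.035)&(z>.007)&(z<.0125); print('rim',rect(w,m))
s=env.get_state(); go(s,[455,-302,-16],-88);print(s['tool_pos'],s['orientation'].round(3).tolist(),s['joint_positions'].round())"
```

```text
[ 0.46073743 -0.30207041  0.12877496] [ -65.36035864 -303.80592798] 1.5625
(array([ 463.7, -308.9]), array([109.6,  42.9]), 12.9, 'zmax 16.4 med 11.3', 2774)
handle (array([ 440.8, -305.1]), array([66.8, 14.6]), 4.4, 'zmax 16.7 med 15.1', 920)
rim (array([ 493.6, -300.3]), array([43.5, 48.9]), 66.6, 'zmax 12.1 med 10.6', 1700)
delta [144.6  -6.7  -8.7] twist 0.8
[ 0.46082197 -0.30213741  0.12894989] [[0.009, 0.999, 0.05], [-0.057, 0.05, -0.997], [-0.998, 0.006, 0.057]] [-37.  25. 101.  -3.  52.  52.]
```

View pics/w16.png

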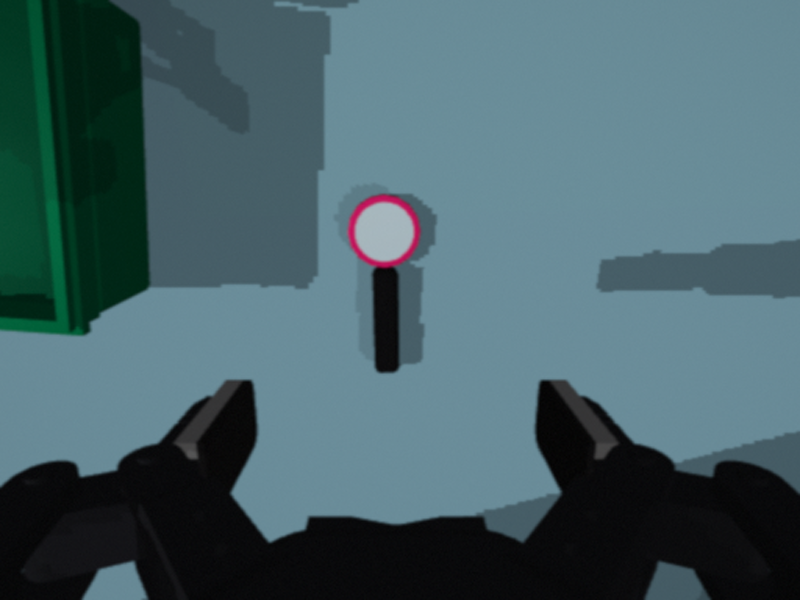

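The lens lies straight along the tool with its rim at (385,230) and its handle from (385,268) to (386,370), measured at 4.4° with the handle centre at world (441,-305). This is picture 12, and I'll grip the handle.

Emit:
drive_tool:
  steps: "0 0.04 -0.007 -0.004 -1;0 0.04 0 0 0;0 0.035 0 0 0;0 0.03 0 0 0;0 0 0 0 0;1 0 0 0 0;1 0 0 0 0;1 0 0 0 0"

```text
time_s: 40.65
tool_pos: [0.4561, -0.3075, -0.0141]
orientation: [[0.012, 0.998, 0.063], [-0.059, 0.064, -0.996], [-0.998, 0.008, 0.06]]
ft_force: [1.0, 0.2, 0.4]
width: 0.0441
```

Emit:
drive_tool:
  steps: "1 0 0 0 0;1 0 0 0 0;1 0 0 0 0;1 0 0 0 0;1 -0.02 0 0 0;1 -0.04 0 0 0;1 -0.05 0 0 0;1 -0.05 0 0 0"

```text
time_s: 41.45
tool_pos: [0.4533, -0.2973, 0.1458]
orientation: [[0.009, 0.998, 0.063], [-0.057, 0.063, -0.996], [-0.998, 0.005, 0.057]]
ft_force: [0.4, -0.9, -0.7]
width: 0.0145
```

```bash
python3 g.py -8 -62 50 -90;  python3 -c "
from station import env
print(env.get_state()['orientation'].round(3).tolist())"
```

```text
delta [  82.9   88.9 -234.4] twist 6.0
0.014519633514373397 [ 0.45327837 -0.29729847  0.14575964] [-37.  23. 101.  -3.  54.  51.] [ 0.009 -0.057 -0.998] [ 0.4 -0.9 -0.7]
[[0.009, 0.998, 0.063], [-0.057, 0.063, -0.996], [-0.998, 0.005, 0.057]]
```

Emit:
drive_tool:
  steps: "1 0 0.0148 -0.039 0;1 0 0.0148 -0.039 0;1 0 0.0148 -0.039 0;1 0 0.0148 -0.039 0;1 0 0.0148 -0.039 0;1 0 0.0148 -0.039 0;1 0 0 0 6;1 0 0 0 0"

```text
time_s: 42.25
tool_pos: [0.5277, -0.058, 0.131]
orientation: [[0.01, 0.999, -0.041], [-0.057, -0.041, -0.998], [-0.998, 0.012, 0.057]]
ft_force: [0.3, -0.3, -0.7]
width: 0.0146
```

```bash
python3 g.py -8 -62 49 -90; python3 pic.py wrist w17
python3 - <<'E'
from h import *
W=np.load("w17.npz"); T=np.eye(4);T[:3,:3]=W["R"];T[:3,3]=W["pos"]; w=cloud(W,T@W["tool_from_camera"])*1000
q=w.reshape(-1,3); q=q[~np.isnan(q[:,0])]; c=np.array([wc(a) for a in q]); z=q[:,2]
m=(abs(c[:,0])<70)&(c[:,1]<-15)&(c[:,1]>-110)&(z>70)&(z<77); print(np.histogram(c[m][:,1],bins=np.arange(-110,-14,4)))
m=(z>90)&(z<165)&(abs(c[:,1]+62)<30)&(abs(c[:,0])<80); print("held",np.percentile(np.c_[c,z][m],[3,50,97],axis=0).round())
E
```

```text
delta [82.2 -0.5  0.1] twist -0.0
0.014573761348631671 [ 0.52769374 -0.05803797  0.13101444] [-10.  23. 102.  -4.  53.  85.] [ 0.01  -0.057 -0.998] [ 0.3 -0.3 -0.7]
[ 0.52769374 -0.05803797  0.13101444] [ -8.4666035  -57.23326286] 1.5625
(array([  0,   0,   0, 218, 447,   0,   0,   0,   0,   2,   5,   5,   6,
         5,   6,   6,   5,   6,   3,   2, 612, 229,  40]), array([-110, -106, -102,  -98,  -94,  -90,  -86,  -82,  -78,  -74,  -70,
        -66,  -62,  -58,  -54,  -50,  -46,  -42,  -38,  -34,  -30,  -26,
        -22,  -18]))
held [[-48. -76.  91.]
 [ 24. -57. 157.]
 [ 77. -39. 162.]]
```

Emit:
drive_tool:
  steps: "1 0.03 0 0 0;1 0.03 0 0 0;1 0.014 0 0 0;1 0.008 0 0 0;1 0 0 0 0;0.72 0 0 0 0;0.72 0 0 0 0;0.72 0 0 0 0"

```text
time_s: 43.1
tool_pos: [0.529, -0.0638, 0.05]
orientation: [[0.011, 0.999, -0.042], [-0.058, -0.041, -0.997], [-0.998, 0.014, 0.057]]
ft_force: [-0.1, -0.8, 0.0]
width: 0.0234
```

Emit:
drive_tool:
  steps: "0.72 0 0 0 0;0.72 -0.01 0 0 0;0.72 -0.02 0 0 0;0.72 -0.04 0 0 0;0.72 -0.05 0 0 0;0.5 -0.04 0 0 0;0 -0.03 0.01 0 0;0 0 0.01 0 0"

```text
time_s: 43.9
tool_pos: [0.5486, -0.0536, 0.2445]
orientation: [[0.018, 0.999, -0.042], [-0.059, -0.041, -0.997], [-0.998, 0.02, 0.058]]
ft_force: [0.9, -0.1, -0.5]
width: 0.0666
```

```bash
python3 g.py -8 -62 49 -90; python3 pic.py wrist w18; python3 tray.py w18
```

```text
delta [195.3 -24.1  -1.3] twist -0.1
0.06659149165086754 [ 0.54855676 -0.05362454  0.24445439] [-9. 18. 93. -3. 68. 85.] [ 0.018 -0.059 -0.998] [ 0.9 -0.1 -0.5]
[ 0.54855676 -0.05362454  0.24445439] [ 12.19790087 -51.96808216] 1.5625
front [-41.4  62.3] [ 30.2 149.7] 1.3 z [67.5 72.8 76.6] 2323 floor 59.9
back [31.5 63.3] [ 30.7 170.3] 0.4 z [75.3 81.4 83.1] 4550 floor 59.9
inner [  0.5 -62.1] [ 42.  110.9] 89.1 z [69.4 71.4 76.4] 1918 floor 59.8
outer empty 0 4956
```

All four things are in place: brush at (-41,62), boxes along y 63±44, and lens at (0.5,-62) with its top at 76 mm. I'll go back over the right tab to shut the lid.

Emit:
drive_tool:
  steps: "0 -0.03 0 0 0;0 -0.03 0 0 0;0 0 0.04 0.013 0;0 0 0.04 0.013 0;0 0 0.035 0.013 0;0 0 0.02 0.01 0;0 0 0 0 0;0 0 0 0 0"

```text
time_s: 44.75
tool_pos: [0.6783, -0.1045, 0.3018]
orientation: [[0.007, 0.999, -0.042], [-0.057, -0.041, -0.998], [-0.998, 0.01, 0.056]]
ft_force: [0.6, 0.9, -0.2]
width: 0.0856
```

```bash
python3 pic.py top t19
python3 - <<'E'
from h import *
from station import env
W=np.load("t19.npz"); w=cloud(W)*1000; q=w.reshape(-1,3); q=q[~np.isnan(q[:,0])]; c=np.array([wc(a) for a in q]); z=q[:,2]
col=W["frame"].reshape(-1,3)[~np.isnan(w.reshape(-1,3)[:,0])].astype(int)
g=(col[:,1]>col[:,0]+25)&(col[:,1]>col[:,2]+10)&(z>200)&(z<290)&(c[:,0]>90)&(c[:,0]<220)
for s in(1,-1):
    m=g&(c[:,1]*s>60); print(s,m.sum(),np.percentile(np.c_[c,z][m],[3,50,97],axis=0).round(1).tolist() if m.any() else "")
s=env.get_state(); go(s,[683.6,-100.5,203],-90+YAW); print(s["tool_pos"])
E
python3 tray.py t19
```

```text
[ 0.67827041 -0.10454037  0.30179992] [143.89020784 -97.52235399] 1.5625
1 92 [[133.6, 77.6, 229.4], [138.6, 88.1, 244.9], [147.4, 98.4, 255.5]]
-1 0 
delta [99.1  4.4 -9.6] twist -0.0
[ 0.67805922 -0.10428363  0.3024579 ]
front [-39.   96.2] [16.1 83. ] 0.0 z [70.  74.3 77.5] 180 floor 59.0
back [32.6 90.1] [ 30.7 121.2] 0.4 z [73.8 80.3 84. ] 434 floor 59.0
inner empty 0 0
outer empty 0 0
```

View pics/t19.png

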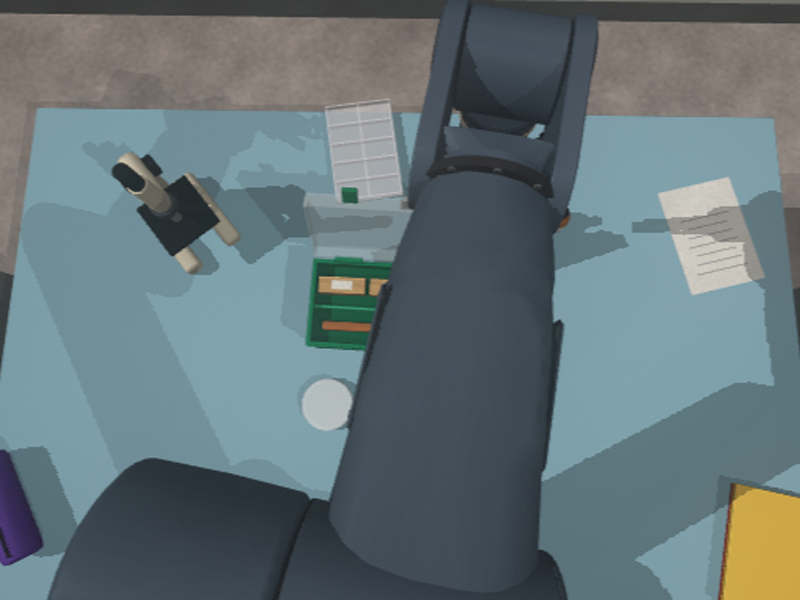

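The top view, picture 13, shows the brush and boxes in the tray, the left tab at (349,195) and the bystanders unmoved; the arm hides the right tab. I'll descend onto the right tab.

Emit:
drive_tool:
  steps: "0 0.03 0.0044 -0.0096 0;0 0.03 0 0 0;0 0.025 0 0 0;0 0.014 0 0 0;1 0 0 0 0;1 0 0 0 0;1 0 0 0 0;1 0 0 0 0"
  force: 30

```text
time_s: 45.6
tool_pos: [0.6851, -0.1009, 0.2054]
orientation: [[0.012, 0.999, -0.042], [-0.058, -0.041, -0.997], [-0.998, 0.014, 0.057]]
ft_force: [-0.2, 0.0, -0.1]
width: 0.0283
```

Emit:
drive_tool:
  steps: "1 0 0 0 0;1 0 0 0 0;1 0 0 0 0;1 0 0 0 0"

```text
time_s: 46.0
tool_pos: [0.6854, -0.1004, 0.2053]
orientation: [[0.012, 0.999, -0.042], [-0.057, -0.041, -0.998], [-0.998, 0.015, 0.056]]
ft_force: [2.0, 3.9, 6.2]
width: 0.0236
```

```bash
python3 -c "
from h import *
from station import env
s=env.get_state(); R=s['orientation']; c=wc(1000*s['tool_pos']); print(c,s['tool_pos'],s['width'],s['ft_force'],R.round(3).tolist())
p=np.array([c[0]-75, 1000*s['tool_pos'][2]+40-85]); r=np.hypot(*p); a=np.degrees(np.arctan2(p[1],-p[0])); print('r',r,'a',a)
t=np.radians(np.append(np.arange(a,5,-7),4.3)); x=75-r*np.cos(t); z=85+r*np.sin(t)
a=np.radians(YAW); X=np.c_[np.cos(a)*np.diff(x),np.sin(a)*np.diff(x),np.diff(z)]/1000
print(np.round(X@R,4).tolist())"
```

```text
[150.81665674 -93.0824762 ] [ 0.68537309 -0.10038824  0.2052683 ] 0.02358506506766469 [1.97079159 3.90862692 6.20586119] [[0.012, 0.999, -0.042], [-0.057, -0.041, -0.998], [-0.998, 0.015, 0.056]]
r 177.29662474391048 a 115.31699789304592
[[-0.0083, -0.02, 0.0005], [-0.0058, -0.0208, 0.0003], [-0.0033, -0.0214, 0.0002], [-0.0006, -0.0216, 0.0], [0.002, -0.0216, -0.0001], [0.0046, -0.0211, -0.0003], [0.0072, -0.0204, -0.0004], [0.0096, -0.0194, -0.0005], [0.0119, -0.0181, -0.0007], [0.014, -0.0165, -0.0008], [0.0159, -0.0147, -0.0009], [0.0176, -0.0126, -0.001], [0.019, -0.0104, -0.0011], [0.0201, -0.008, -0.0011], [0.0209, -0.0055, -0.0012], [0.0184, -0.0026, -0.001]]
```

Emit:
drive_tool:
  steps: "1 -0.0083 -0.02 0.0005 0;1 -0.0058 -0.0208 0.0003 0;1 -0.0033 -0.0214 0.0002 0;1 -0.0006 -0.0216 0 0;1 0.002 -0.0216 0 0;1 0.0046 -0.0211 -0.0003 0;1 0.0072 -0.0204 -0.0004 0;1 0 0 0 0"

```text
time_s: 46.8
tool_pos: [0.5355, -0.0929, 0.2053]
orientation: [[0.007, 0.999, -0.042], [-0.054, -0.041, -0.998], [-0.999, 0.009, 0.053]]
ft_force: [1.3, 12.0, -3.1]
width: 0.0233
```

Emit:
drive_tool:
  steps: "1 0.0096 -0.0194 -0.0005 0;1 0.0119 -0.0181 -0.0007 0;1 0.014 -0.0165 -0.0008 0;1 0.0159 -0.0147 -0.0009 0;1 0.0176 -0.0126 -0.001 0;1 0.019 -0.0104 -0.0011 0;1 0.02 -0.008 -0.0011 0;1 0 0 0 0"

```text
time_s: 47.6
tool_pos: [0.4383, -0.0886, 0.0952]
orientation: [[0.008, 0.999, -0.042], [-0.053, -0.042, -0.998], [-0.999, 0.01, 0.053]]
ft_force: [3.8, 24.4, -2.3]
width: 0.0232
```

```bash
python3 g.py -99 -91 60; python3 -c "
from h import *
from station import env
print(wc(1000*env.get_state()['tool_pos']))"
```

```text
delta [35.1 -2.8 -2.3] twist None
0.02320612964207934 [ 0.43825033 -0.08856403  0.09516787] [-16.  19. 116.  -4.  44.  80.] [ 0.008 -0.053 -0.999] [ 3.8 24.4 -2.3]
[-96.58311141 -91.40116343]
```

Emit:
drive_tool:
  steps: "1 0.012 -0.002 -0.003 0;1 0.012 -0.001 -0.001 0;1 0.01 0 0 0;1 0.003 0 0 0;1 0 0 0 0"

```text
time_s: 48.1
tool_pos: [0.4355, -0.0884, 0.0606]
orientation: [[0.006, 0.999, -0.042], [-0.056, -0.041, -0.998], [-0.998, 0.008, 0.056]]
ft_force: [-13.1, 8.3, 23.3]
width: 0.023
```

Emit:
drive_tool:
  steps: "0.6 0 0 0 0;0.5 0 0 0 0;0 0 0 0 0;0 0 0 0 0;0 0 0 0 0;0 0 -0.01 0 0"

```text
time_s: 48.7
tool_pos: [0.4275, -0.0887, 0.0598]
orientation: [[0.011, 0.999, -0.042], [-0.058, -0.041, -0.997], [-0.998, 0.013, 0.057]]
ft_force: [-0.4, -0.1, -0.5]
width: 0.0855
```

Emit:
drive_tool:
  steps: "0 -0.02 0 0 0;0 -0.04 0 0 0;0 -0.05 0 0 0;0 -0.04 -0.02 0 0;0 0 -0.04 0 0;0 0 0 0 0"

```text
time_s: 49.3
tool_pos: [0.3619, -0.0768, 0.2089]
orientation: [[0.009, 0.999, -0.042], [-0.058, -0.041, -0.997], [-0.998, 0.012, 0.057]]
ft_force: [0.3, -0.8, -0.0]
width: 0.0855
```

```bash
python3 pic.py wrist w20; python3 pic.py scene s20 190 150 340 263
python3 - <<'E'
from h import *
for n in("w20","s20","scene0"):
    W=np.load(n+".npz")
    if "tool_from_camera" in W:
        T=np.eye(4);T[:3,:3]=W["R"];T[:3,3]=W["pos"]; w=cloud(W,T@W["tool_from_camera"])*1000
    else: w=cloud(W)*1000
    q=w.reshape(-1,3); q=q[~np.isnan(q[:,0])]; c=np.array([wc(a) for a in q]); z=q[:,2]
    for nm,lo,hi in(("lid front strip",-74,-55),("mid",-10,10),("back",50,72)):
        m=(c[:,0]>lo)&(c[:,0]<hi)&(abs(c[:,1])<140)&(z>95)&(z<150); print(n,nm,m.sum(),np.percentile(z[m],[5,50,95]).round(1) if m.any() else "")
    for s in(1,-1):
        m=(abs(c[:,0]+95)<10)&(abs(c[:,1]-s*90)<9)&(z>80)&(z<140); print(n,"tab",s,m.sum(),np.median(z[m]).round(1) if m.any() else "")
E
```

```text
[ 0.36194076 -0.07684816  0.20892666] [-173.30889421  -82.82413207] 1.5625
[ 0.36383319 -0.07723034  0.20894149] [-171.40238267  -83.12839146] 5.3097345132743365
w20 lid front strip 8078 [108.1 109.3 110.6]
w20 mid 0 
w20 back 0 
w20 tab 1 563 101.4
w20 tab -1 524 101.4
s20 lid front strip 270 [107.4 109.5 111.3]
s20 mid 326 [107.7 109.5 111.4]
s20 back 512 [ 98.3 109.2 111.3]
s20 tab 1 12 102.0
s20 tab -1 12 101.4
scene0 lid front strip 266 [107.6 109.5 111.7]
scene0 mid 331 [107.5 109.3 111.3]
scene0 back 516 [ 98.7 109.1 111.1]
scene0 tab 1 9 101.8
scene0 tab -1 14 102.0
```

View pics/s20.png

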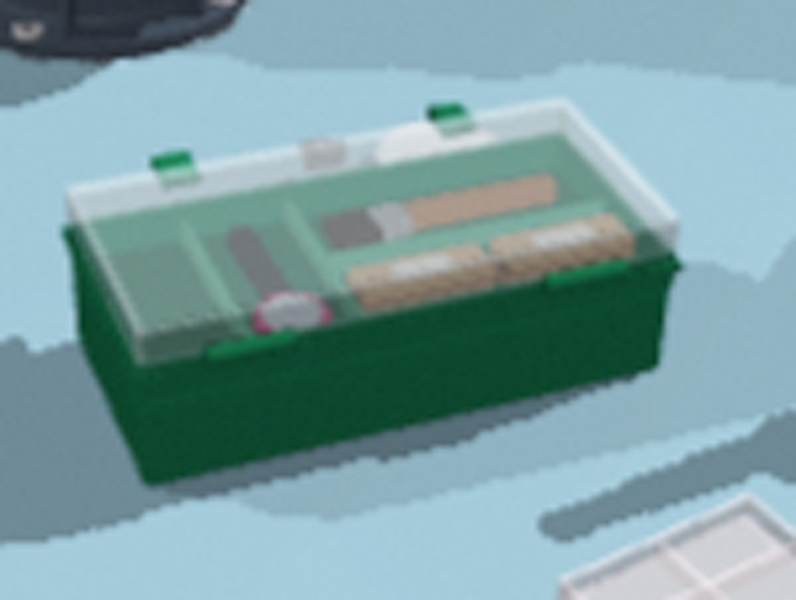

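The lid is shut, its height matches the first pictures, and everything lies flat in its place. One last check is the hook loop.

Run:
```python
from h import *
W=np.load("w20.npz"); M=np.linalg.inv(W["tool_from_camera"])
p=np.array([*cw(-95,0),70])/1000; c=M@np.append(W["R"].T@(p-W["pos"]),1); q=W["K"]@c[:3]; u,v=(q[:2]/q[2]).astype(int); print(u,v)
im=W["frame"][max(0,v-50):v+50,max(0,u-65):u+65,::-1]; cv2.imwrite("pics/w20c.png",cv2.resize(im,None,fx=6,fy=6,interpolation=cv2.INTER_CUBIC))
```

```text
156 101
```

View pics/w20c.png

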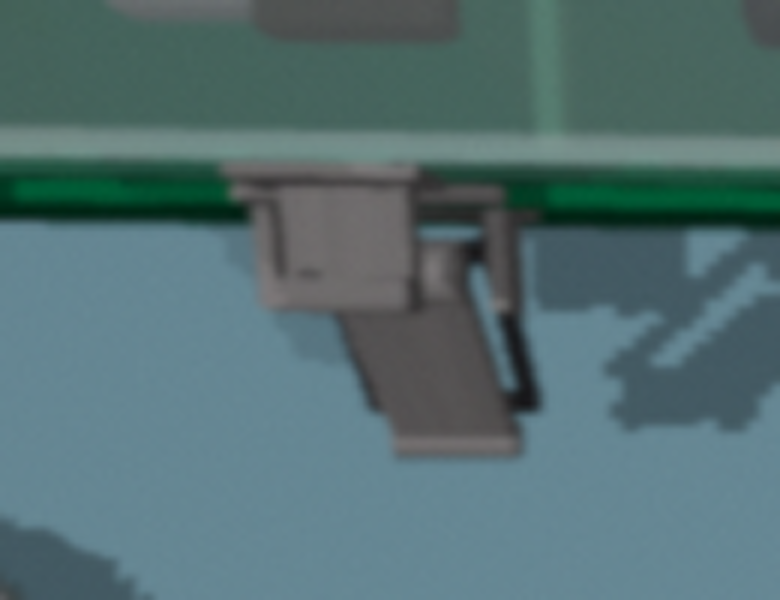

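The crop shows the loop's dark side wires hanging down beside the lever, ending at about (535,405), and an empty keeper at (340,240). The latch is undone, so I'm handing in.

```bash
python3 -c "
from station import env
print(env.sign_off())"
```

```text
the job is handed in; nothing more can be done
None
```

The kit is packed and the job is handed in. I lifted the latch until the hook loop came off the keeper, swung the lid back to about 110°, filled the tray, then shut the lid. The latch is left hanging undone. No spatula was on the desk, so its compartment stays empty. The whole run took about 50 s of the 210 s allowed.

**Last checks** (mm in the case's frame; the tray figures were taken just before the lid was shut):

| Thing | Where it lies |
|---|---|
| Brush | (-41, 62), top 16 mm above the floor |
| Slide boxes | x = 31.5, y about 19 and 108, flat |
| Hand lens | (0.5, -62), flat |
| Lid | top at 109.5 mm, the same as before opening |
| Hook loop | hanging beside the lever, keeper empty |

In the last scene view with the lid shut, the brush, the two boxes and the lens all still lay in their compartments. The petri dish and the microscope looked unmoved in the last top view. The arm largely hid the stain bottle there, and I did not check it again afterwards.

**What disagreed or went wrong:**
- **Fingertips:** they sit about 21 mm short of the stated TCP, so my first pinch of the lever missed.
- **Last joint:** one turn ran into its range limit and left the tool tilted by about 3° for the rest of the run. The placing checks showed no harm from it.
- **Case position:** the wrist camera put the case front about 3 mm nearer the robot than the top camera did.

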